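# Hang the nested paint pails on the one hook

### The job

Hang the three empty steel paint pails by their bails on the one hook of the hook stand, the largest first and slid fully back against the collar, then the medium one and then the small one, each slid back against the one before it so that they nest inside each other. Feel for the hook, whose height is not exactly known: lower and slide each pail gently, never forcing or dropping it, let go of each before taking the next, and leave everything else on the bench alone.

Things in the scene. Friction and masses are not known exactly. Their poses are not given: they have to be found in the camera images.
- hook_stand: hook stand, fixed: steel foot 130 x 120 x 12 mm and 24 mm post; origin at the post's middle on the table, z up. From the post's top one level 8 mm round rod runs out along -x (towards the robot), with a stop collar 22 mm across, 70 to 64 mm from the post's middle, and an upturned tip. The arm with the rod is clamped to the post and rigid
- hook_home (a point): nominal point on the rod's top line at the collar's front face, 190 mm above the table; axes as the stand's. From here 36 mm of bare rod runs along -x to the tip, which rises 8 mm above the rod's top line. NOT REPORTED: rod, collar and tip together are clamped anywhere from 10 mm below to 10 mm above this mark (x, y are true): feel for the rod
- pail_large_grip (a point): grip centre of the large pail, where to pinch it across y from above: mid-width of the flat steel lug (6 mm thick in x, 10 mm wide in y) that stands on the bail's apex, its top 15 mm above this point, its foot 34 mm below. It is 182 mm above the pail's underside and 40 mm above the bail's underside. z up, y along the bail
- pail_large_bail (a point): underside of the large pail's bail wire at its apex, the point that rests on the rod; 142 mm above the pail's underside. The bail is stiff 6 mm round wire: legs rise from the rim at +y and -y, bend in 20 mm below the apex and slope up to it. Hung home, the pails' wires touch, 6 mm apart along the rod
- pail_large: the large pail: round, open, plain steel, 100 mm across the rim, tapering to 84 mm at the bottom, wall 3 mm, cup 46 mm high, about 400 g (20 % more or less); origin at the centre of its underside, z up, y along its bail. 
- pail_medium_grip (a point): grip centre of the medium pail, where to pinch it across y from above: mid-width of the flat steel lug (6 mm thick in x, 18 mm wide in y) that stands on the bail's apex, its top 15 mm above this point, its foot 34 mm below. It is 146 mm above the pail's underside and 40 mm above the bail's underside. z up, y along the bail
- pail_medium_bail (a point): underside of the medium pail's bail wire at its apex, the point that rests on the rod; 106 mm above the pail's underside. The bail is stiff 6 mm round wire: legs rise from the rim at +y and -y, bend in 20 mm below the apex and slope up to it. Hung home, the pails' wires touch, 6 mm apart along the rod
- pail_medium: the medium pail: round, open, plain steel, 74 mm across the rim, tapering to 56 mm at the bottom, wall 3 mm, cup 36 mm high, about 280 g (20 % more or less); origin at the centre of its underside, z up, y along its bail. Hung, its bottom lies 10 mm deep in the mouth of the large pail, so bring it in at least 12 mm high and lower it with its bail at most 7 mm short of home
- pail_small_grip (a point): grip centre of the small pail, where to pinch it across y from above: mid-width of the flat steel lug (6 mm thick in x, 26 mm wide in y) that stands on the bail's apex, its top 15 mm above this point, its foot 34 mm below. It is 120 mm above the pail's underside and 40 mm above the bail's underside. z up, y along the bail
- pail_small_bail (a point): underside of the small pail's bail wire at its apex, the point that rests on the rod; 80 mm above the pail's underside. The bail is stiff 6 mm round wire: legs rise from the rim at +y and -y, bend in 20 mm below the apex and slope up to it. Hung home, the pails' wires touch, 6 mm apart along the rod
- pail_small: the small pail: round, open, plain steel, 48 mm across the rim, tapering to 36 mm at the bottom, wall 3 mm, cup 30 mm high, about 180 g (20 % more or less); origin at the centre of its underside, z up, y along its bail. Hung, its bottom lies 10 mm deep in the mouth of the medium pail, so bring it in at least 12 mm high and lower it with its bail at most 7 mm short of home
- jar_a: bystander, to be left alone: squat paint jar, 56 mm across, 50 mm high
- jar_b: bystander, to be left alone: squat paint jar, 52 mm across, 48 mm high
- jar_c: bystander, to be left alone: paint jar, 68 mm across, 62 mm high
- tube_bottle: bystander, to be left alone: bottle, 52 mm across, 110 mm high
- brush: bystander, to be left alone: paint brush, 190 mm long, lying along its x
- palette_knife: bystander, to be left alone: palette knife, 200 mm long, lying along its x
Mind the look-alikes: they are no part of the job. Leave any brown or yellow look-alike of the pail_small alone.

How it is judged (in metres and radians):
On the way, in this order (a step that is already met when the one before it is completed fails the run):
1. the large pail hangs on the rod, slid home against the collar, released (contact force between pail_large and hook_stand above 0.4 N and angle between pail_large_grip's own z axis and vertical below 0.2 rad and y of pail_large_bail in the frame of hook_home between -0.012 and 0.012 m and z of pail_large_bail in the frame of hook_home between -0.016 and 0.016 m and angle between the x axis of pail_large_grip and the x axis of hook_home, either way round below 0.35 rad and linear speed of pail_large below 0.3 m/s and contact force between the fingers and pail_large below 0.05 N and x of pail_large_bail in the frame of hook_home between -0.009 and 0.001 m), for 0.2 s.
2. the medium pail hangs on the rod, slid home against the large pail's bail, released (contact force between pail_medium and hook_stand above 0.4 N and angle between pail_medium_grip's own z axis and vertical below 0.2 rad and y of pail_medium_bail in the frame of hook_home between -0.012 and 0.012 m and z of pail_medium_bail in the frame of hook_home between -0.016 and 0.016 m and angle between the x axis of pail_medium_grip and the x axis of hook_home, either way round below 0.35 rad and linear speed of pail_medium below 0.3 m/s and contact force between the fingers and pail_medium below 0.05 N and horizontal distance between pail_medium_bail and pail_large_bail below 0.013 m and x of pail_medium_bail in the frame of hook_home below -0.007 m), for 0.2 s.
3. the small pail hangs on the rod, slid home against the medium pail's bail, released (contact force between pail_small and hook_stand above 0.4 N and angle between pail_small_grip's own z axis and vertical below 0.2 rad and y of pail_small_bail in the frame of hook_home between -0.012 and 0.012 m and z of pail_small_bail in the frame of hook_home between -0.016 and 0.016 m and angle between the x axis of pail_small_grip and the x axis of hook_home, either way round below 0.35 rad and linear speed of pail_small below 0.3 m/s and contact force between the fingers and pail_small below 0.05 N and horizontal distance between pail_small_bail and pail_medium_bail below 0.013 m and x of pail_small_bail in the frame of hook_home below -0.012 m), for 0.2 s.
At the end, for the whole second after the job is handed in: All three pails hang released on the rod, swaying under 0.1 m/s, upright within 11 deg, bails across it within 20 deg and centred within 12 mm: the large one's bail within 6 mm of the collar, then medium, then small, each wire at most 13 mm in front of the one before (6 mm is touching) (contact force between each of pail_large, pail_medium, pail_small and hook_stand above 0.4 N and angle between each of pail_large_grip, pail_medium_grip, pail_small_grip's own z axis and vertical below 0.2 rad and y of pail_large_bail in the frame of hook_home between -0.012 and 0.012 m and z of pail_large_bail in the frame of hook_home between -0.016 and 0.016 m and angle between the x axis of each of pail_large_grip, pail_medium_grip, pail_small_grip and the x axis of hook_home, either way round below 0.35 rad and linear speed of each of pail_large, pail_medium, pail_small below 0.1 m/s and contact force between the fingers and pail_large below 0.05 N and x of pail_large_bail in the frame of hook_home between -0.009 and 0.001 m and y of pail_medium_bail in the frame of hook_home between -0.012 and 0.012 m and z of pail_medium_bail in the frame of hook_home between -0.016 and 0.016 m and contact force between the fingers and pail_medium below 0.05 N and horizontal distance between pail_medium_bail and pail_large_bail below 0.013 m and x of pail_medium_bail in the frame of hook_home below -0.007 m and y of pail_small_bail in the frame of hook_home between -0.012 and 0.012 m and z of pail_small_bail in the frame of hook_home between -0.016 and 0.016 m and contact force between the fingers and pail_small below 0.05 N and horizontal distance between pail_small_bail and pail_medium_bail below 0.013 m and x of pail_small_bail in the frame of hook_home below -0.012 m).
It fails at once if a pail is let go in the air so that it falls (2 mm is enough) ((height (world z) of pail_large above 0.02 m and linear speed of pail_large above 0.2 m/s and contact force between the fingers and pail_large below 0.02 N and contact force between pail_large and hook_stand below 0.02 N) or (height (world z) of pail_medium above 0.02 m and linear speed of pail_medium above 0.2 m/s and contact force between the fingers and pail_medium below 0.02 N and contact force between pail_medium and hook_stand below 0.02 N) or (height (world z) of pail_small above 0.02 m and linear speed of pail_small above 0.2 m/s and contact force between the fingers and pail_small below 0.02 N and contact force between pail_small and hook_stand below 0.02 N)).
It fails at once if a pail is pressed, pushed or dropped on the hook stand or another pail with more than 18 N (contact force between any of pail_large, pail_medium, pail_small and hook_stand above 18 N or contact force between pail_large and pail_medium above 18 N or contact force between any of pail_large, pail_medium and pail_small above 18 N).
It fails at once if a pail is tipped over (beyond 45 degrees) (angle between any of pail_large_grip, pail_medium_grip, pail_small_grip's own z axis and vertical above 0.785 rad).
It fails at once if a bystander is moved more than 40 mm (distance of any of jar_a, jar_b, jar_c, tube_bottle, brush, palette_knife from where it was at the start of the episode above 0.04 m).
It also fails if it takes over 72 s, if anything falls off the work surface, if the arm or the gripper's body presses on something with over 40 N, if the wrist force passes 120 N, or if a joint passes its speed limit or range.

### The arm

A 6-joint arm with a two-finger parallel gripper is mounted at the origin on the work surface. World frame = base frame: x ahead of the robot, y to its left, z up, the work surface at z = 0. Lengths are in mm, angles in rad, forces in N, time in s.
With the tool pointing down it reaches from about 375 to 825 mm from the base axis. Payload 5.5 kg.
Tool frame: the origin (TCP) lies at the very end of the fingers, on their centre line; the grasp point (between the pads) lies 19 mm behind it (hold_point_z is the distance from the TCP to the grasp point, in mm); z points along the fingers, y is the line along which they close (so a half turn about z gives the same grasp; the last joint's range is limited). The gripper opens to 85 mm and grips with 20 to 120 N. Pads are 22 mm wide; open, the fingers measure 114 mm over their backs; the gripper's body (76 mm by 85 mm) begins 54 mm behind the grasp point. The pads swing forward as they close: fully open they stand 13 mm farther back than shut.
Start: joints at [-1.189, 0.314, -0.047, 1.21, 0, 1.571], TCP at [223.551, -556.794, 231.299] pointing down, gripper open.
Joint ranges: [-2.67, 2.67], [-0.69, 1.73], [-1.03, 1.25], [-2.08, 2.16], [-1.42, 1.45], [-3.14, 3.14]. Speed limits (rad/s): [2.39, 2.39, 3.01, 3.14, 3.14, 3.14].

### API

Orientations are given as a 3x3 rotation matrix whose columns are the frame's x, y, z axes.
In Python, from bench import observe, camera, close_job, hold_point_z gives the robot as it stands.
- The arm moves only by the tool send_rows, never from a script. Its argument "targets" is a list of rows, each an object of numbers: "dx", "dy", "dz": the shift along the tool's x, y, z in mm; "twist": the turn about the tool's z in degrees; "hand": the closure in counts, from 0 (fully open) to 255 (shut). In form: [{"dx": .., "dy": .., "dz": .., "twist": .., "hand": ..}, ...]. A call has 1 to 20 rows; each row shifts and turns the commanded pose from where the row before left it, along the tool's axes as they then stand; what a row does not reach is not made up. A row lasts 1/10 s, in which the tool goes at most 50 mm and 8.59 degrees, less where a joint would pass 70% of its speed; a pose out of reach is approached as far as the arm can. A call with a gripper value outside its range is refused whole. The fingers move at their own pace and stop on an object; "grip_force" is the grip in N (left out, the last holds). Time passes only in rows, so rows that do not move let the fingers close. It gives the time, the measured TCP pose, the force, the opening and the grip force at its end, in the units of the state.
- observe(): the state, without advancing time (a new reading comes with each control period).
- camera(name): name is "side" or "top" or "wrist"; returns a dict with "img" (480x640x3 uint8, red, green, blue), "intrinsics" (3x3 intrinsics, pixels), "k1" (the pictures are not rectified: a ray, as slopes to the right and down, at radius r is drawn at 1 + k1 r^2 times it, then the intrinsics apply), "rvec" (rotation vector, rad) and "tvec" (3), from world to camera coordinates, as OpenCV has them; the wrist camera has in their place "T_tool_cam" (4x4, takes a point from camera to tool coordinates, whose origin is the TCP and whose axes are the flange's). Camera axes: x right, y down, z forward; pixel columns grow to the right and rows downward; lengths in mm; the calibration is good to about 2 mm. A picture is of the moment at which its call begins: read the wrist's pose just before it. There is no depth.
- close_job(): hands the job in; it is judged then, once.
The state is a dict: "t": time; "joint_pos": joint angles; "joint_velocities": joint speeds; "tau": joint torques, N m; "eef_pos": TCP position; "eef_rot": TCP orientation; "wrist_force": force on the tool from outside, world axes, zero at the start; "torque": the same for the moment, N m; "grip_width": finger opening in mm; "grasp_force": force on a finger pad.
Only numpy, scipy, OpenCV 4.12 (cv2) and the standard library are available. Lean on these libraries where they do the work, as an engineer would, in place of code of your own. Each camera call takes 0.05 s, during which the arm holds its last target. There are 200 camera calls.

## Working session

There is one attempt and no reset: what is moved stays moved. The work goes in short steps, Python scripts to look and compute and a tool call to move; the robot and the scene stay as the last step left them, time stands still between calls to the robot, and variables do not carry over. Pictures are saved under pics/ and viewed, at most 10 in all, crops included, and the job is handed in when it is done.

Besides the shell and the picture viewer there is one more tool, called after "Emit:" as name([rows], argument=value, ...), one row to a line, values as JSON. send_rows: Moves the arm, as the interface text tells. Its arguments: {"type":"object","properties":{"targets":{"type":"array"},"grip_force":{"type":"number"}},"required":["targets"]}

```bash
mkdir -p pics
cat > h.py <<'E'
import numpy as np, cv2
from bench import observe, camera, close_job, hold_point_z
def save(c,n): cv2.imwrite(f'pics/{n}.png',c['img'][:,:,::-1])
def ext(c,s=None):
    if 'rvec' in c:
        R=cv2.Rodrigues(np.array(c['rvec'],float))[0]; t=np.array(c['tvec'],float).ravel(); return R,t
    T=np.eye(4);T[:3,:3]=s['eef_rot'];T[:3,3]=s['eef_pos'];T=T@np.array(c['T_tool_cam']);R=T[:3,:3].T;return R,-R@T[:3,3]
def dist(c): return np.array([c['k1'],0,0,0,0],float)
def ray(c,uv,s=None):
    R,t=ext(c,s);p=cv2.undistortPoints(np.array([[uv]],float),np.array(c['intrinsics']),dist(c))[0,0]
    return -R.T@t, R.T@np.array([p[0],p[1],1])
def onz(c,uv,z,s=None):
    o,d=ray(c,uv,s);return o+d*(z-o[2])/d[2]
def proj(c,P,s=None):
    R,t=ext(c,s);return cv2.projectPoints(np.array(P,float).reshape(-1,1,3),cv2.Rodrigues(R)[0],t,np.array(c['intrinsics']),dist(c))[0][:,0]
def tri(rs):
    A=np.zeros((3,3));b=np.zeros(3)
    for o,d in rs:
        d=d/np.linalg.norm(d);M=np.eye(3)-np.outer(d,d);A+=M;b+=M@o
    return np.linalg.solve(A,b)
E
python3 - <<'E'
from h import *
np.set_printoptions(precision=3,suppress=True)
s=observe();print({k:np.round(v,3).tolist() for k,v in s.items()},hold_point_z if not callable(hold_point_z) else hold_point_z())
for n in('top','side'):
    c=camera(n);save(c,n+'0');R,t=ext(c);print(n,-R.T@t,R[2],c['intrinsics'],c['k1'])
E
```

```text
{'t': 0.0, 'joint_pos': [-1.189, 0.314, -0.048, 1.21, 0.0, 1.571], 'joint_velocities': [-0.001, 0.001, 0.0, 0.001, 0.001, -0.0], 'tau': [-0.001, -53.959, 33.975, 0.019, -0.0, -0.0], 'eef_pos': [223.338, -556.256, 230.44], 'eef_rot': [[0.928, 0.373, -0.001], [0.373, -0.928, 0.002], [0.0, -0.002, -1.0]], 'wrist_force': [-0.389, 0.276, 0.254], 'torque': [0.025, -0.016, -0.041], 'grasp_force': 0.0, 'grip_width': 85.649} 18.700000000000003
top [ 446.134   40.213 1349.288] [ 0.067  0.008 -0.998] [[507.65    0.    326.877]
 [  0.    507.65  240.659]
 [  0.      0.      1.   ]] -0.032768892542394644
side [237.718 780.413 759.695] [ 0.263 -0.739 -0.62 ] [[507.14    0.    319.38 ]
 [  0.    507.14  244.161]
 [  0.      0.      1.   ]] -0.03600266334006808
```

View pics/top0.png

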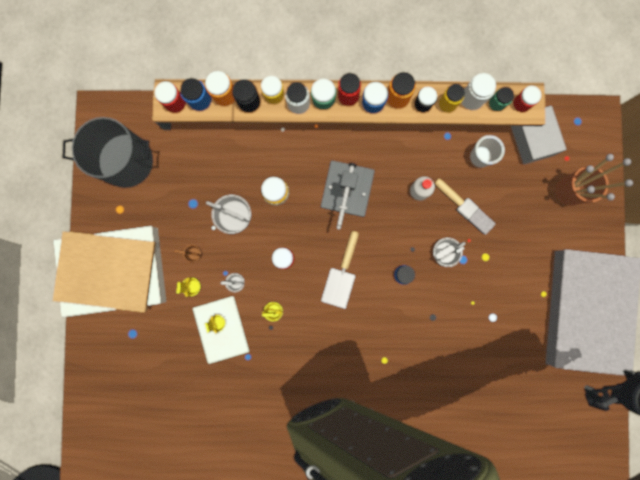

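View pics/side0.png

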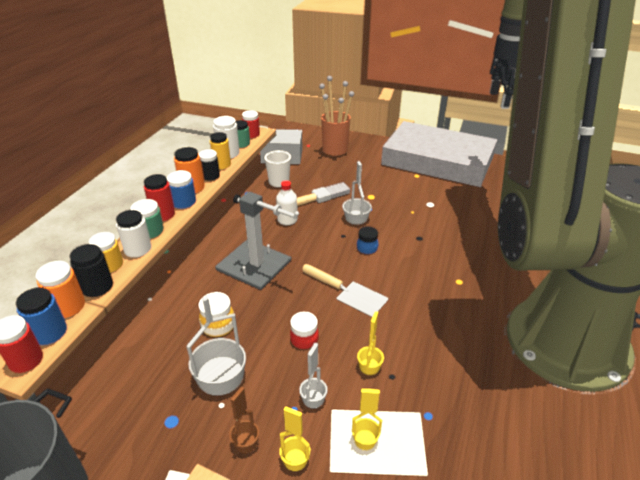

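Top view: steel pails are large (231,214), medium (448,252) and small (234,282). The small look-alikes are brown (190,253) and yellow (190,287), (216,323), (272,311). Only (234,282) is plain steel and small, which in the side view is (313,392). The stand is at (347,188), with its rod running to about (342,225). I'll check this in an enlarged crop.

Run:
```python
import cv2,numpy as np
t=cv2.imread('pics/top0.png');s=cv2.imread('pics/side0.png')
def cr(i,x,y,w,h,W,H):
    o=cv2.resize(i[y:y+h,x:x+w],(W,H),interpolation=cv2.INTER_CUBIC);
    cv2.putText(o,f'{x},{y} x{W/w:.1f}',(5,12),0,.4,(0,255,255));return o
a=np.hstack([cr(t,205,185,56,42*56//56+14,260,260),cr(t,210,262,46,46,260,260),cr(t,425,230,50,50,260,260)])
b=np.hstack([cr(s,185,290,90,112,260,324)[:320],cr(s,290,335,60,75,260,324)[:320],cr(s,325,155,70,87,260,324)[:320]])
cv2.imwrite('pics/m.png',np.vstack([a,b]))
```

```text
(no output)
```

View pics/m.png

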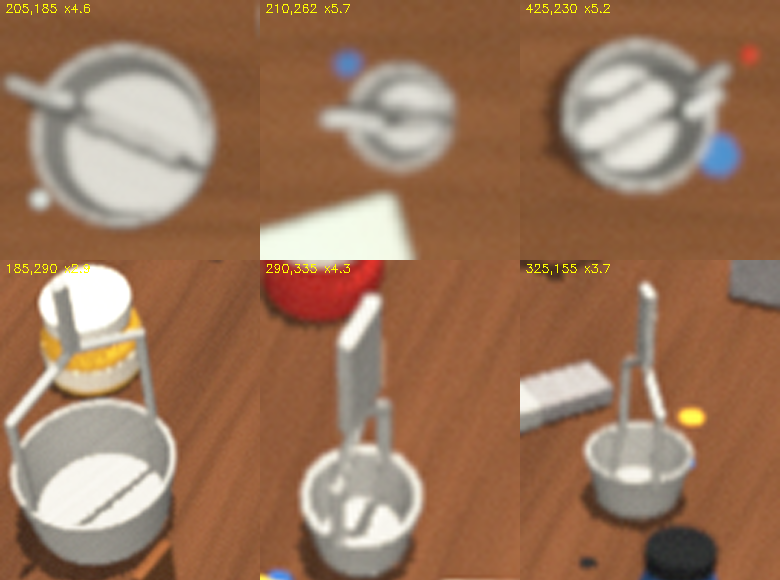

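Run:
```python
from h import *
np.set_printoptions(precision=1,suppress=True)
T=camera('top');S=camera('side')
u=lambda ox,oy,k,x,y:(ox+x/k,oy+y/k)
k=260/56;kt=260/46;ks=260/50
D=dict(L=(u(205,185,k,122,135),46,u(205,185,k,8,82),u(185,290,2.89,62,30),197),
 M=(u(425,230,ks,638-520,115),36,u(425,230,ks,725-520,70),u(325,155,3.714,647-520,26),161),
 S=(u(210,262,kt,400-260,116),30,u(210,262,kt,325-260,118),u(290,335,4.333,370-260,35),135))
for n,(r,h,a,b,z) in D.items():
    print(n,'rim',onz(T,r,h),'lugtop',onz(T,a,z),onz(S,b,z),'tri',tri([ray(T,a),ray(S,b)]))
p=[onz(S,u(185,290,2.89,*q),124) for q in((10,165),(142,72))];d=p[1]-p[0];print('Lbends',p,np.linalg.norm(d),np.degrees(np.arctan2(d[1],d[0])))
p=[onz(S,u(325,155,3.714,*q),88) for q in((105,100),(127,108))];d=p[1]-p[0];print('Mbends',p,np.linalg.norm(d))
# stand: post top & rod
img=T['img']
c=cv2.resize(img[150:240,310:390],(640,720),interpolation=cv2.INTER_CUBIC)[:, :, ::-1][:600]
s2=cv2.resize(S['img'][180:230,230:310],(640,400),interpolation=cv2.INTER_CUBIC)[:,:,::-1]
cv2.imwrite('pics/st.png',np.hstack([cv2.resize(c,(400,375)),cv2.resize(s2,(400,250))[:, :] if 0 else cv2.copyMakeBorder(cv2.resize(s2,(400,250)),0,125,0,0,0)]))
```

```text
L rim [599.5 298.9  46. ] lugtop [607.5 326.2 197. ] [595.5 303.5 197. ] tri [596.4 318.  211.7]
M rim [ 508.1 -262.6   36. ] lugtop [ 522.9 -273.2  161. ] [ 508.9 -266.   161. ] tri [ 517.7 -276.5  154.1]
S rim [422.8 288.6  30. ] lugtop [423.4 300.6 135. ] [423.1 277.1 135. ] tri [420.3 295.  156.1]
Lbends [array([616. , 345.8, 124. ]), array([579.3, 256.6, 124. ])] 96.38309555127745 -112.34645798634497
Mbends [array([ 527.5, -289.6,   88. ]), array([ 510.5, -284.7,   88. ])] 17.687072650660667
```

View pics/st.png

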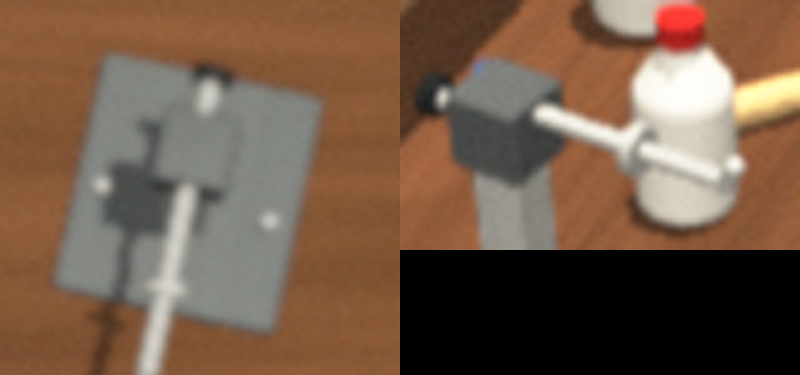

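```bash
cat > s.py <<'E'
from h import *
np.set_printoptions(precision=1,suppress=True)
T=camera('top');S=camera('side')
P=np.array([[598,300,46],[598,300,146],[598,300,197],[422.8,288.6,135],[508,-263,161]]);print('proj',proj(T,P),proj(S,P))
c=[onz(T,(310+x/5,150+y/5),12)[:2] for x,y in((105,55),(322,98),(272,332),(53,287))]
c=np.array(c);print(c,np.linalg.norm(np.roll(c,-1,0)-c,axis=1),c.mean(0))
d=(c[0]+c[1]-c[2]-c[3]);print('yaw',np.degrees(np.arctan2(d[1],d[0])))
for z in(170,180,190):
  print(z,'collar',onz(T,(343.4,207.4),z),onz(S,(230+235/5,180+145/5),z),'base',onz(T,(347,189),z),'tip',onz(S,(230+335/5,180+170/5),z))
E
python3 s.py
```

```text
proj [[230.8 214.7]
 [222.7 209.7]
 [218.  206.9]
 [226.5 283.2]
 [460.1 249.8]] [[218.  359.9]
 [210.4 320.8]
 [206.2 298.5]
 [313.  348.4]
 [359.2 162.6]]
[[749.1  42.4]
 [727.1 -73.6]
 [601.3 -47.8]
 [624.   68.5]] [118.  128.4 118.5 127.8] [675.3  -2.6]
yaw -11.697417120712455
170 collar [603.6  11.9 170. ] [609.2  -3.5 170. ] base [647.1   3.9 170. ] tip [563.9  -0.8 170. ]
180 collar [602.2  12.1 180. ] [602.9   9.7 180. ] base [645.4   4.2 180. ] tip [558.3  12.5 180. ]
190 collar [600.9  12.4 190. ] [596.6  23.  190. ] base [643.7   4.5 190. ] tip [552.8  25.7 190. ]
```

```bash
cat > mv.py <<'E'
import sys
from h import *
np.set_printoptions(precision=2,suppress=True)
# usage: mv.py x y z yawdeg(tool y dir): gives translation in tool axes now, then twist
s=observe();R=np.array(s['eef_rot']);p=np.array(s['eef_pos'])
a=[float(v) for v in sys.argv[1:]]
d=R.T@(np.array(a[:3])-p);y=np.degrees(np.arctan2(R[1,1],R[0,1]))
print('t',s['t'],'p',p,'yaw',y,'F',np.array(s['wrist_force']),'w',s['grip_width'],'d_tool',d)
if len(a)>3:
    print('twist',-((a[3]-y+90)%180-90))
E
python3 - <<'E'
from h import *
np.set_printoptions(precision=2,suppress=True)
T=camera('top');S=camera('side');c=camera('wrist');print(np.array(c['T_tool_cam']),c['intrinsics'])
u=lambda ox,oy,k,x,y:(ox+x/k,oy+y/k)
f=lambda a,b:np.degrees(np.arctan2(*(b-a)[1::-1]))
a,b=onz(S,u(325,155,3.714,107,100),88),onz(S,u(325,155,3.714,140,157),88);print('M',a,b,np.linalg.norm(b-a),f(a,b),(a+b)/2)
b=onz(T,u(425,230,5.2,205,70),88);print(b,f(np.array([508.1,-262.6,0]),b))
b=onz(T,u(210,262,260/46,65,118),62);print('S',b,f(np.array([422.8,288.6,0]),b))
b=onz(T,u(205,185,260/56,8,82),124);print('L',b,f(np.array([599,299.,0]),b))
E
python3 mv.py 500 150 330 78
```

```text
[[   0.     -0.97   -0.26   65.9 ]
 [   1.      0.     -0.      0.49]
 [   0.     -0.26    0.97 -141.49]
 [   0.      0.      0.      1.  ]] [[386.82   0.   318.42]
 [  0.   386.82 237.89]
 [  0.     0.     1.  ]]
M [ 526.21 -290.08   88.  ] [ 485.62 -229.15   88.  ] 73.20905666849039 123.67457690364093 [ 505.91 -259.61   88.  ]
[ 527.66 -292.41   88.  ] -56.72584185190859
S [422.   316.27  62.  ] 91.65945482648617
L [617.74 344.28 124.  ] 67.51776568100759
t 0.45 p [ 223.53 -556.77  231.23] yaw -68.12736219532731 F [-0.15 -0.74 -1.06] w 85.48027885363948 d_tool [ 519.88 -552.91  -98.7 ]
twist 33.872637804672706
```

Emit:
send_rows([
  {"dx": 34,"dy": -28,"dz": -4.6,"hand": 0},
  {"dx": 34,"dy": -28,"dz": -4.6,"hand": 0},
  {"dx": 34,"dy": -28,"dz": -4.6,"hand": 0},
  {"dx": 34,"dy": -28,"dz": -4.6,"hand": 0},
  {"dx": 34,"dy": -28,"dz": -4.6,"hand": 0},
  {"dx": 34,"dy": -28,"dz": -4.6,"hand": 0},
  {"dx": 34,"dy": -28,"dz": -4.6,"hand": 0},
  {"dx": 34,"dy": -28,"dz": -4.6,"hand": 0},
  {"dx": 34,"dy": -28,"dz": -4.6,"hand": 0},
  {"dx": 34,"dy": -28,"dz": -4.6,"hand": 0},
  {"dx": 34,"dy": -28,"dz": -4.6,"hand": 0},
  {"dx": 34,"dy": -28,"dz": -4.6,"hand": 0},
  {"dx": 34,"dy": -28,"dz": -4.6,"hand": 0},
  {"dx": 34,"dy": -28,"dz": -4.6,"hand": 0},
  {"dx": 34,"dy": -28,"dz": -4.6,"hand": 0},
])

```text
invalid input at $.targets[0]: expected keys dx, dy, dz, twist, hand
```

Emit:
send_rows([
  {"twist": -8.5,"hand": 0},
  {"twist": -8.5,"hand": 0},
  {"twist": -8.5,"hand": 0},
  {"twist": -8.5,"hand": 0},
  {"twist": -8.5,"hand": 0},
  {"twist": -8.5,"hand": 0},
  {"twist": -8.5,"hand": 0},
  {"twist": -8.5,"hand": 0},
  {"twist": -8.5,"hand": 0},
  {"twist": -8.5,"hand": 0},
  {"twist": -8.5,"hand": 0},
  {"twist": -8.5,"hand": 0},
  {"twist": -8.5,"hand": 0},
  {"twist": -8.5,"hand": 0},
  {"twist": -8.5,"hand": 0},
  {"twist": -8.5,"hand": 0},
  {"twist": -8.5,"hand": 0},
  {"hand": 0},
])

```text
invalid input at $.targets[0]: expected keys dx, dy, dz, twist, hand
```

Run:
```python
from h import *
s=observe();c=camera('wrist');save(c,'w1');np.savez('w1.npz',p=s['eef_pos'],R=s['eef_rot']);print(s['eef_pos'],s['joint_pos'])
print(proj(c,[[599.6,11.6,186],[554,22,190],[668,-2.6,12]],s))
```

```text
[ 223.52618845 -556.77175779  231.23380682] [-1.18903537e+00  3.13553635e-01 -4.71762976e-02  1.21016857e+00
  1.90801217e-05  1.57080773e+00]
[[10210.28413586 13684.9316041 ]
 [ 6851.84301439  7945.99197768]
 [ -123.97979263  -559.31245886]]
```

View pics/w1.png

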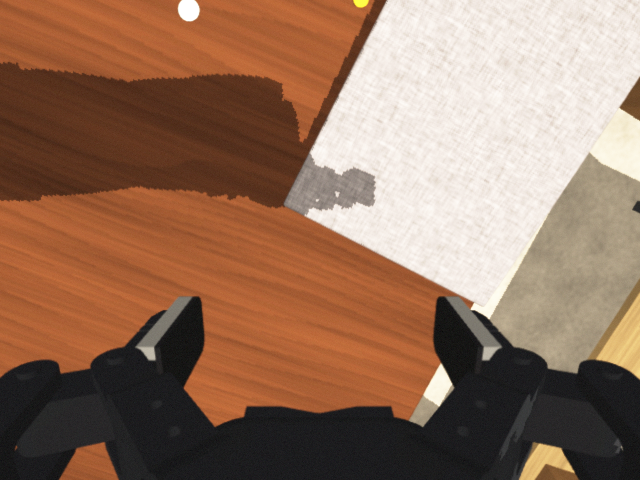

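The move was refused because every key is required, so this picture shows only bare bench and the grey block. I'll resend with all the keys.

Emit:
send_rows([
  {"dx": 34,"dy": -28,"dz": -4.6,"twist": 0,"hand": 0},
  {"dx": 34,"dy": -28,"dz": -4.6,"twist": 0,"hand": 0},
  {"dx": 34,"dy": -28,"dz": -4.6,"twist": 0,"hand": 0},
  {"dx": 34,"dy": -28,"dz": -4.6,"twist": 0,"hand": 0},
  {"dx": 34,"dy": -28,"dz": -4.6,"twist": 0,"hand": 0},
  {"dx": 34,"dy": -28,"dz": -4.6,"twist": 0,"hand": 0},
  {"dx": 34,"dy": -28,"dz": -4.6,"twist": 0,"hand": 0},
  {"dx": 34,"dy": -28,"dz": -4.6,"twist": 0,"hand": 0},
  {"dx": 34,"dy": -28,"dz": -4.6,"twist": 0,"hand": 0},
  {"dx": 34,"dy": -28,"dz": -4.6,"twist": 0,"hand": 0},
  {"dx": 34,"dy": -28,"dz": -4.6,"twist": 0,"hand": 0},
  {"dx": 34,"dy": -28,"dz": -4.6,"twist": 0,"hand": 0},
  {"dx": 34,"dy": -28,"dz": -4.6,"twist": 0,"hand": 0},
  {"dx": 34,"dy": -28,"dz": -4.6,"twist": 0,"hand": 0},
  {"dx": 34,"dy": -28,"dz": -4.6,"twist": 0,"hand": 0},
])

```text
t: 2.0
eef_pos: [541.0, 24.8, 300.7]
eef_rot: [[0.928, 0.373, 0.001], [0.373, -0.928, -0.0], [0.001, 0.0, -1.0]]
wrist_force: [0.5, -0.8, -0.6]
grip_width: 85.5
grasp_force: 0.0
```

Emit:
send_rows([
  {"dx": 0,"dy": 0,"dz": 0,"twist": -8.5,"hand": 0},
  {"dx": 0,"dy": 0,"dz": 0,"twist": -8.5,"hand": 0},
  {"dx": 0,"dy": 0,"dz": 0,"twist": -8.5,"hand": 0},
  {"dx": 0,"dy": 0,"dz": 0,"twist": -8.5,"hand": 0},
  {"dx": 0,"dy": 0,"dz": 0,"twist": -8.5,"hand": 0},
  {"dx": 0,"dy": 0,"dz": 0,"twist": -8.5,"hand": 0},
  {"dx": 0,"dy": 0,"dz": 0,"twist": -8.5,"hand": 0},
  {"dx": 0,"dy": 0,"dz": 0,"twist": -8.5,"hand": 0},
  {"dx": 0,"dy": 0,"dz": 0,"twist": -8.5,"hand": 0},
  {"dx": 0,"dy": 0,"dz": 0,"twist": -8.5,"hand": 0},
  {"dx": 0,"dy": 0,"dz": 0,"twist": -8.5,"hand": 0},
  {"dx": 0,"dy": 0,"dz": 0,"twist": -8.5,"hand": 0},
  {"dx": 0,"dy": 0,"dz": 0,"twist": -8.5,"hand": 0},
  {"dx": 0,"dy": 0,"dz": 0,"twist": -8.5,"hand": 0},
  {"dx": 0,"dy": 0,"dz": 0,"twist": -8.5,"hand": 0},
  {"dx": 0,"dy": 0,"dz": 0,"twist": -8.5,"hand": 0},
  {"dx": 0,"dy": 0,"dz": 0,"twist": -8.5,"hand": 0},
  {"dx": 0,"dy": 0,"dz": 0,"twist": 0,"hand": 0},
])

```text
t: 3.8
eef_pos: [540.3, 23.0, 300.4]
eef_rot: [[-0.972, 0.235, 0.0], [0.235, 0.972, -0.0], [-0.0, -0.0, -1.0]]
wrist_force: [0.6, -0.2, 0.9]
grip_width: 85.4
grasp_force: 0.0
```

Run:
```python
from h import *
s=observe();c=camera('wrist');save(c,'w2');np.savez('w2.npz',p=s['eef_pos'],R=s['eef_rot']);print(s['t'],s['eef_pos'],s['joint_pos'])
print(proj(c,[[599.6,11.6,186],[554,22,190],[668,-2.6,12]],s))
```

```text
3.8 [540.34892704  22.95857969 300.39627344] [ 4.24974917e-02  1.82607299e-01 -5.98567182e-02  1.32816277e+00
 -5.65480211e-05  2.79906235e-01]
[[322.84265203 313.59407832]
 [322.25960547 253.71590707]
 [322.82549855 301.35133204]]
```

View pics/w2.png

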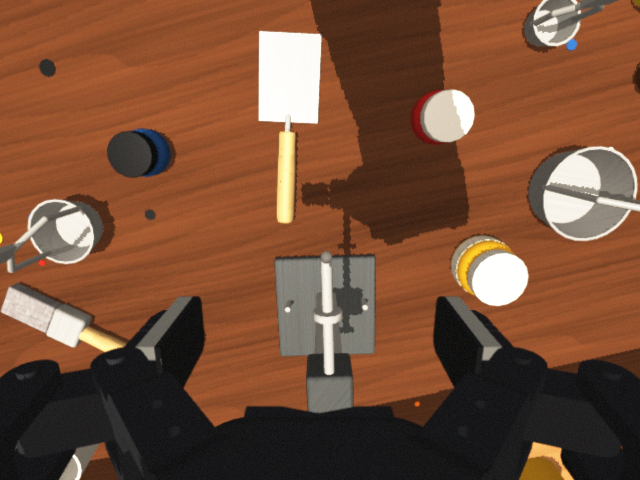

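```bash
python3 - <<'E'
from h import *
np.set_printoptions(precision=2,suppress=True)
s=observe();T,S,W=camera('top'),camera('side'),camera('wrist')
C=[ray(T,(343.4,207.4)),ray(S,(277,209)),ray(W,(327.5,315),s)]
print('collar',tri(C),tri(C[:2]),tri(C[1:]))
t=tri([ray(S,(297,213.5)),ray(W,(326,257),s)]);print('tip',t)
for z in(180,186,190):print(z,onz(W,(327.5,315),z,s),onz(W,(329,365),z,s),onz(W,(326,257),z+4,s))
# large: bends etc in wrist view: rim centre, M rim, S rim
print('L rim',onz(W,(583,195),46,s),'M rim',onz(W,(65,232),36,s),'S rim',onz(W,(553,22),30,s))
c=np.array([onz(W,q,12,s)[:2] for q in((276,257),(375,255),(375,353),(281,356))]);print(c.mean(0))
E
python3 mv.py 598 300 300.4 67.6
```

```text
collar [602.01  13.14 182.81] [601.88  12.13 181.77] [601.63  14.17 183.64]
tip [555.25  23.66 189.91]
180 [604.38  13.89 180.  ] [645.97   5.17 180.  ] [558.81  23.58 184.  ]
186 [601.44  14.45 186.  ] [642.07   5.93 186.  ] [556.88  23.92 190.  ]
190 [599.47  14.82 190.  ] [639.48   6.43 190.  ] [555.6   24.14 194.  ]
L rim [601.29 292.05  46.  ] M rim [ 510.61 -255.66   36.  ] S rim [427.53 285.73  30.  ]
[676.46  -0.16]
t 4.0 p [540.36  22.97 300.36] yaw 76.2342793382745 F [0.81 0.38 0.57] w 85.69816044703799 d_tool [  9.94 282.78  -0.03]
twist 8.63427933827451
```

Emit:
send_rows([
  {"dx": 1.5,"dy": 46.8,"dz": 0,"twist": 0,"hand": 0},
  {"dx": 1.5,"dy": 46.8,"dz": 0,"twist": 0,"hand": 0},
  {"dx": 1.5,"dy": 46.8,"dz": 0,"twist": 0,"hand": 0},
  {"dx": 1.5,"dy": 46.8,"dz": 0,"twist": 0,"hand": 0},
  {"dx": 1.5,"dy": 46.8,"dz": 0,"twist": 0,"hand": 0},
  {"dx": 1.5,"dy": 46.8,"dz": 0,"twist": 0,"hand": 0},
  {"dx": 0,"dy": 0,"dz": 0,"twist": 8.5,"hand": 0},
  {"dx": 0,"dy": 0,"dz": 0,"twist": 0,"hand": 0},
  {"dx": 0,"dy": 0,"dz": 0,"twist": 0,"hand": 0},
])

```text
t: 4.9
eef_pos: [597.6, 297.7, 300.2]
eef_rot: [[-0.927, 0.375, -0.0], [0.375, 0.927, -0.0], [0.0, -0.001, -1.0]]
wrist_force: [-0.1, 0.2, 0.2]
grip_width: 85.4
grasp_force: 0.0
```

```bash
python3 mv.py 599 298 163 67.6
python3 - <<'E'
from h import *
s=observe();c=camera('wrist');print(proj(c,[[599,298,197],[599,298,182],[599,298,148]],s))
cv2.imwrite('pics/w3.png',c['img'][100:480,170:470,::-1])
E
```

```text
t 4.9 p [597.61 297.67 300.19] yaw 67.99991205400056 F [-0.06  0.21  0.19] w 85.41757564762838 d_tool [ -1.18   0.9  137.19]
twist 0.3999120540005663
[[320.26717999 239.07016012]
 [320.16047637 233.33601487]
 [319.95655678 222.38077776]]
```

View pics/w3.png

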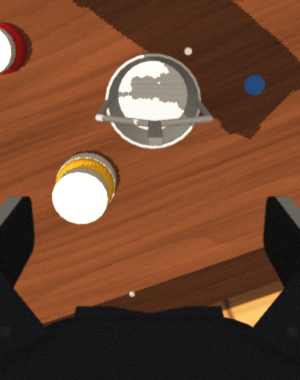

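Emit:
send_rows([
  {"dx": -1,"dy": 3,"dz": 30,"twist": 1.5,"hand": 0},
  {"dx": 0,"dy": 0,"dz": 40,"twist": 0,"hand": 0},
  {"dx": 0,"dy": 0,"dz": 40,"twist": 0,"hand": 60},
  {"dx": 0,"dy": 0,"dz": 27,"twist": 0,"hand": 120},
  {"dx": 0,"dy": 0,"dz": 0,"twist": 0,"hand": 180},
  {"dx": 0,"dy": 0,"dz": 0,"twist": 0,"hand": 255},
  {"dx": 0,"dy": 0,"dz": 0,"twist": 0,"hand": 255},
  {"dx": 0,"dy": 0,"dz": 0,"twist": 0,"hand": 255},
  {"dx": 0,"dy": 0,"dz": 0,"twist": 0,"hand": 255},
  {"dx": 0,"dy": 0,"dz": 0,"twist": 0,"hand": 255},
  {"dx": 0,"dy": 0,"dz": 0,"twist": 0,"hand": 255},
  {"dx": 0,"dy": 0,"dz": 0,"twist": 0,"hand": 255},
], grip_force=50)

```text
t: 6.15
eef_pos: [601.5, 301.0, 166.1]
eef_rot: [[-0.916, 0.401, 0.005], [0.401, 0.916, 0.002], [-0.003, 0.003, -1.0]]
wrist_force: [0.6, -0.2, 6.6]
grip_width: 8.8
grasp_force: 49.8
```

Emit:
send_rows([
  {"dx": 0,"dy": 0,"dz": -10,"twist": 0,"hand": 255},
  {"dx": 0,"dy": 0,"dz": -30,"twist": 0,"hand": 255},
  {"dx": 0,"dy": 0,"dz": -40,"twist": 0,"hand": 255},
  {"dx": 0,"dy": 0,"dz": -30,"twist": -6,"hand": 255},
  {"dx": 0,"dy": 0,"dz": 0,"twist": -5.7,"hand": 255},
  {"dx": 0,"dy": 0,"dz": 0,"twist": 0,"hand": 255},
])

```text
t: 6.75
eef_pos: [599.9, 300.6, 274.7]
eef_rot: [[-0.979, 0.206, 0.001], [0.206, 0.979, 0.001], [-0.001, 0.001, -1.0]]
wrist_force: [-0.1, -0.2, -5.1]
grip_width: 8.9
grasp_force: 49.0
```

```bash
python3 mv.py 540.3 27 276 78
```

```text
t 6.75 p [599.95 300.64 274.65] yaw 78.10010981592082 F [-0.09 -0.17 -5.13] w 8.927926278862444 d_tool [   1.94 -280.05   -1.63]
twist 0.10010981592081691
```

Emit:
send_rows([
  {"dx": 1,"dy": -15,"dz": 0,"twist": 0,"hand": 255},
  {"dx": 1,"dy": -30,"dz": 0,"twist": 0,"hand": 255},
  {"dx": 0,"dy": -40,"dz": 0,"twist": 0,"hand": 255},
  {"dx": 0,"dy": -40,"dz": 0,"twist": 0,"hand": 255},
  {"dx": 0,"dy": -40,"dz": 0,"twist": 0,"hand": 255},
  {"dx": 0,"dy": -40,"dz": 0,"twist": 0,"hand": 255},
  {"dx": 0,"dy": -35,"dz": 0,"twist": 0,"hand": 255},
  {"dx": 0,"dy": -25,"dz": 0,"twist": 0,"hand": 255},
  {"dx": 0,"dy": -15,"dz": 0,"twist": 0,"hand": 255},
  {"dx": 0,"dy": 0,"dz": 15,"twist": 0,"hand": 255},
  {"dx": 0,"dy": 0,"dz": 15,"twist": 0,"hand": 255},
  {"dx": 0,"dy": 0,"dz": 6,"twist": 0,"hand": 255},
  {"dx": 0,"dy": 0,"dz": 0,"twist": 0,"hand": 255},
  {"dx": 0,"dy": 0,"dz": 0,"twist": 0,"hand": 255},
])

```text
t: 8.15
eef_pos: [540.0, 27.2, 237.5]
eef_rot: [[-0.978, 0.207, -0.0], [0.207, 0.978, 0.0], [0.0, 0.0, -1.0]]
wrist_force: [0.4, -0.5, -3.6]
grip_width: 9.0
grasp_force: 49.0
```

```bash
python3 mv.py 540.3 27 239 78
python3 - <<'E'
from h import *
S=camera('side');W=camera('wrist')
a=cv2.resize(S['img'][130:310,180:400],(489,400),interpolation=cv2.INTER_CUBIC);b=cv2.resize(W['img'][160:480,200:440],(300,400))
cv2.imwrite('pics/c1.png',np.hstack([a,b])[:,:,::-1])
E
```

```text
t 8.15 p [540.05  27.25 237.45] yaw 78.08215876472116 F [ 0.36 -0.52 -3.63] w 8.95841652014853 d_tool [-0.3  -0.19 -1.55]
twist 0.08215876472115724
```

View pics/c1.png

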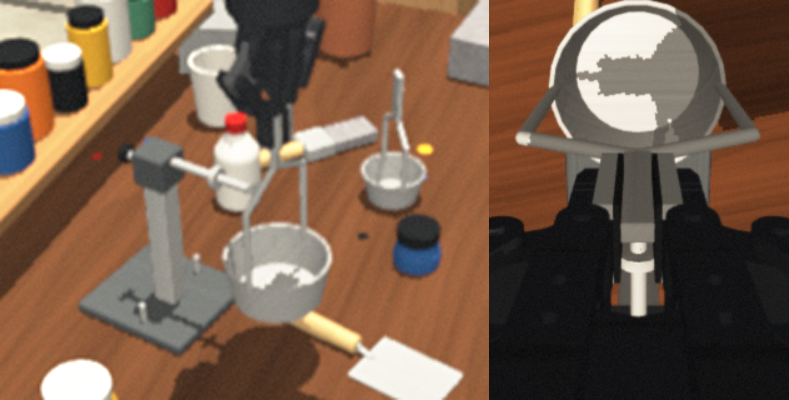

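Emit:
send_rows([
  {"dx": -6,"dy": 0,"dz": 0,"twist": 0,"hand": 255},
  {"dx": -6,"dy": 0,"dz": 0,"twist": 0,"hand": 255},
  {"dx": -6,"dy": 0,"dz": 0,"twist": 0,"hand": 255},
  {"dx": -6,"dy": 0,"dz": 0,"twist": 0,"hand": 255},
  {"dx": -6,"dy": 0,"dz": 0,"twist": 0,"hand": 255},
  {"dx": -6,"dy": 0,"dz": 0,"twist": 0,"hand": 255},
  {"dx": -4,"dy": 0,"dz": 0,"twist": 0,"hand": 255},
  {"dx": 0,"dy": 0,"dz": 0,"twist": 0,"hand": 255},
  {"dx": 0,"dy": 0,"dz": 4,"twist": 0,"hand": 255},
  {"dx": 0,"dy": 0,"dz": 4,"twist": 0,"hand": 255},
  {"dx": 0,"dy": 0,"dz": 4,"twist": 0,"hand": 255},
  {"dx": 0,"dy": 0,"dz": 0,"twist": 0,"hand": 255},
])

```text
t: 9.45
eef_pos: [578.4, 18.6, 224.4]
eef_rot: [[-0.978, 0.207, -0.002], [0.207, 0.978, -0.0], [0.001, -0.0, -1.0]]
wrist_force: [-0.1, -0.5, -4.5]
grip_width: 9.0
grasp_force: 49.0
```

Emit:
send_rows([
  {"dx": 0,"dy": 0,"dz": 1.5,"twist": 0,"hand": 255},
  {"dx": 0,"dy": 0,"dz": 1.5,"twist": 0,"hand": 255},
  {"dx": 0,"dy": 0,"dz": 1.5,"twist": 0,"hand": 255},
  {"dx": 0,"dy": 0,"dz": 0,"twist": 0,"hand": 255},
])

```text
t: 9.85
eef_pos: [579.0, 18.6, 220.6]
eef_rot: [[-0.978, 0.207, -0.0], [0.207, 0.978, -0.0], [0.0, -0.0, -1.0]]
wrist_force: [0.0, -0.8, -4.7]
grip_width: 8.6
grasp_force: 49.0
```

Emit:
send_rows([
  {"dx": 0,"dy": 0,"dz": 1.5,"twist": 0,"hand": 255},
  {"dx": 0,"dy": 0,"dz": 1.5,"twist": 0,"hand": 255},
  {"dx": 0,"dy": 0,"dz": 0,"twist": 0,"hand": 255},
])

```text
t: 10.15
eef_pos: [579.0, 18.6, 217.5]
eef_rot: [[-0.978, 0.207, -0.0], [0.207, 0.978, -0.0], [0.0, -0.0, -1.0]]
wrist_force: [0.4, -0.5, -4.2]
grip_width: 8.9
grasp_force: 49.0
```

Emit:
send_rows([
  {"dx": 0,"dy": 0,"dz": 1.5,"twist": 0,"hand": 255},
  {"dx": 0,"dy": 0,"dz": 1,"twist": 0,"hand": 255},
  {"dx": 0,"dy": 0,"dz": 0,"twist": 0,"hand": 255},
])

```text
t: 10.45
eef_pos: [579.0, 18.6, 215.1]
eef_rot: [[-0.978, 0.207, -0.0], [0.207, 0.978, 0.0], [0.0, -0.0, -1.0]]
wrist_force: [0.4, 0.1, -5.0]
grip_width: 9.1
grasp_force: 49.0
```

Emit:
send_rows([
  {"dx": 0,"dy": 0,"dz": 1,"twist": 0,"hand": 255},
  {"dx": 0,"dy": 0,"dz": 1,"twist": 0,"hand": 255},
  {"dx": 0,"dy": 0,"dz": 0,"twist": 0,"hand": 255},
])

```text
t: 10.75
eef_pos: [579.0, 18.6, 213.1]
eef_rot: [[-0.978, 0.207, -0.0], [0.207, 0.978, 0.0], [0.0, -0.0, -1.0]]
wrist_force: [-0.4, -0.1, -4.3]
grip_width: 9.0
grasp_force: 49.0
```

Emit:
send_rows([
  {"dx": 0,"dy": 0,"dz": 1,"twist": 0,"hand": 255},
  {"dx": 0,"dy": 0,"dz": 0,"twist": 0,"hand": 255},
])

```text
t: 10.95
eef_pos: [579.0, 18.6, 212.2]
eef_rot: [[-0.978, 0.207, -0.0], [0.207, 0.978, 0.0], [0.0, -0.0, -1.0]]
wrist_force: [-0.1, -0.0, -5.1]
grip_width: 9.1
grasp_force: 49.0
```

Emit:
send_rows([
  {"dx": 0,"dy": 0,"dz": 1,"twist": 0,"hand": 255},
  {"dx": 0,"dy": 0,"dz": 0,"twist": 0,"hand": 255},
])

```text
t: 11.15
eef_pos: [579.0, 18.6, 211.2]
eef_rot: [[-0.978, 0.207, -0.0], [0.207, 0.978, -0.0], [0.0, -0.0, -1.0]]
wrist_force: [0.7, -0.5, -4.2]
grip_width: 8.4
grasp_force: 49.0
```

Emit:
send_rows([
  {"dx": 0,"dy": 0,"dz": 1,"twist": 0,"hand": 255},
  {"dx": 0,"dy": 0,"dz": 0,"twist": 0,"hand": 255},
])

```text
t: 11.35
eef_pos: [579.2, 18.6, 210.5]
eef_rot: [[-0.978, 0.207, 0.0], [0.207, 0.978, 0.0], [-0.0, 0.0, -1.0]]
wrist_force: [-0.4, -0.3, -2.9]
grip_width: 8.8
grasp_force: 49.3
```

Emit:
send_rows([
  {"dx": 0,"dy": 0,"dz": 1,"twist": 0,"hand": 255},
  {"dx": 0,"dy": 0,"dz": 0,"twist": 0,"hand": 255},
])

```text
t: 11.55
eef_pos: [579.4, 18.6, 210.1]
eef_rot: [[-0.978, 0.207, 0.001], [0.207, 0.978, 0.0], [-0.001, 0.0, -1.0]]
wrist_force: [-1.9, -0.4, 3.0]
grip_width: 9.1
grasp_force: 49.8
```

Emit:
send_rows([
  {"dx": 0,"dy": 0,"dz": 1,"twist": 0,"hand": 255},
  {"dx": 0,"dy": 0,"dz": 0,"twist": 0,"hand": 255},
])

```text
t: 11.75
eef_pos: [579.6, 18.6, 209.7]
eef_rot: [[-0.978, 0.207, 0.002], [0.207, 0.978, 0.0], [-0.002, 0.001, -1.0]]
wrist_force: [-2.8, 0.1, 8.4]
grip_width: 9.2
grasp_force: 50.4
```

Emit:
send_rows([
  {"dx": 0,"dy": 0,"dz": -2.2,"twist": 0,"hand": 255},
  {"dx": 0,"dy": 0,"dz": 0,"twist": 0,"hand": 255},
  {"dx": -1.5,"dy": 0,"dz": 0,"twist": 0,"hand": 255},
  {"dx": -1.5,"dy": 0,"dz": 0,"twist": 0,"hand": 255},
  {"dx": -1.5,"dy": 0,"dz": 0,"twist": 0,"hand": 255},
  {"dx": -1.5,"dy": 0,"dz": 0,"twist": 0,"hand": 255},
  {"dx": -1.5,"dy": 0,"dz": 0,"twist": 0,"hand": 255},
  {"dx": -1.5,"dy": 0,"dz": 0,"twist": 0,"hand": 255},
  {"dx": 0,"dy": 0,"dz": 0,"twist": 0,"hand": 255},
])

```text
t: 12.65
eef_pos: [588.5, 16.6, 210.5]
eef_rot: [[-0.978, 0.207, 0.001], [0.207, 0.978, -0.0], [-0.001, -0.0, -1.0]]
wrist_force: [0.5, 1.4, -3.6]
grip_width: 8.8
grasp_force: 49.2
```

Emit:
send_rows([
  {"dx": -1.5,"dy": 0,"dz": 0,"twist": 0,"hand": 255},
  {"dx": -1.5,"dy": 0,"dz": 0,"twist": 0,"hand": 255},
  {"dx": 0,"dy": 0,"dz": 0,"twist": 0,"hand": 255},
])

```text
t: 12.95
eef_pos: [591.3, 16.0, 210.5]
eef_rot: [[-0.978, 0.207, 0.001], [0.207, 0.978, -0.0], [-0.001, -0.0, -1.0]]
wrist_force: [0.5, 0.9, -3.4]
grip_width: 8.6
grasp_force: 49.2
```

Emit:
send_rows([
  {"dx": -1,"dy": 0,"dz": 0,"twist": 0,"hand": 255},
  {"dx": -1,"dy": 0,"dz": 0,"twist": 0,"hand": 255},
  {"dx": 0,"dy": 0,"dz": 0,"twist": 0,"hand": 255},
])

```text
t: 13.25
eef_pos: [593.0, 15.7, 210.5]
eef_rot: [[-0.978, 0.207, 0.0], [0.207, 0.978, -0.0], [-0.0, -0.0, -1.0]]
wrist_force: [0.1, 0.4, -2.8]
grip_width: 8.8
grasp_force: 49.2
```

Emit:
send_rows([
  {"dx": -1,"dy": 0,"dz": 0,"twist": 0,"hand": 255},
  {"dx": 0,"dy": 0,"dz": 0,"twist": 0,"hand": 255},
])

```text
t: 13.45
eef_pos: [594.0, 15.5, 210.5]
eef_rot: [[-0.978, 0.207, 0.0], [0.207, 0.978, -0.0], [-0.0, -0.0, -1.0]]
wrist_force: [-0.6, 0.1, -3.7]
grip_width: 8.7
grasp_force: 49.2
```

Emit:
send_rows([
  {"dx": -1,"dy": 0,"dz": 0,"twist": 0,"hand": 255},
  {"dx": 0,"dy": 0,"dz": 0,"twist": 0,"hand": 255},
])

```text
t: 13.65
eef_pos: [594.9, 15.2, 210.5]
eef_rot: [[-0.978, 0.207, 0.0], [0.207, 0.978, -0.0], [-0.0, -0.0, -1.0]]
wrist_force: [-0.1, 1.0, -1.8]
grip_width: 8.8
grasp_force: 49.2
```

Emit:
send_rows([
  {"dx": -1,"dy": 0,"dz": 0,"twist": 0,"hand": 255},
  {"dx": 0,"dy": 0,"dz": 0,"twist": 0,"hand": 255},
])

```text
t: 13.85
eef_pos: [595.9, 15.0, 210.5]
eef_rot: [[-0.978, 0.207, 0.0], [0.207, 0.978, -0.0], [-0.0, 0.0, -1.0]]
wrist_force: [-0.3, 2.2, -3.2]
grip_width: 8.8
grasp_force: 49.1
```

Emit:
send_rows([
  {"dx": -1,"dy": 0,"dz": 0,"twist": 0,"hand": 255},
  {"dx": 0,"dy": 0,"dz": 0,"twist": 0,"hand": 255},
])

```text
t: 14.05
eef_pos: [596.4, 14.9, 210.5]
eef_rot: [[-0.978, 0.207, -0.001], [0.207, 0.978, 0.0], [0.001, 0.0, -1.0]]
wrist_force: [-2.6, 1.3, -2.0]
grip_width: 8.8
grasp_force: 49.3
```

Emit:
send_rows([
  {"dx": -1,"dy": 0,"dz": 0,"twist": 0,"hand": 255},
  {"dx": 0,"dy": 0,"dz": 0,"twist": 0,"hand": 255},
])

```text
t: 14.25
eef_pos: [596.7, 14.9, 210.4]
eef_rot: [[-0.978, 0.207, -0.002], [0.207, 0.978, 0.0], [0.002, 0.0, -1.0]]
wrist_force: [-5.4, 2.1, 0.9]
grip_width: 8.7
grasp_force: 49.5
```

Emit:
send_rows([
  {"dx": -1,"dy": 0,"dz": 0,"twist": 0,"hand": 255},
  {"dx": 0,"dy": 0,"dz": 0,"twist": 0,"hand": 255},
])

```text
t: 14.45
eef_pos: [596.9, 14.8, 210.4]
eef_rot: [[-0.978, 0.206, -0.003], [0.206, 0.978, 0.001], [0.003, 0.0, -1.0]]
wrist_force: [-6.8, 1.5, 2.1]
grip_width: 8.8
grasp_force: 49.7
```

Emit:
send_rows([
  {"dx": 2,"dy": 0,"dz": 0.4,"twist": 0,"hand": 255},
  {"dx": 0,"dy": 0,"dz": 0,"twist": 0,"hand": 255},
  {"dx": 0,"dy": 0,"dz": 0,"twist": 0,"hand": 255},
])

```text
t: 14.75
eef_pos: [596.5, 14.9, 210.3]
eef_rot: [[-0.978, 0.207, -0.0], [0.207, 0.978, 0.0], [0.0, 0.0, -1.0]]
wrist_force: [-3.7, 1.0, 1.1]
grip_width: 8.7
grasp_force: 49.6
```

Emit:
send_rows([
  {"dx": 0.5,"dy": 0,"dz": 0,"twist": 0,"hand": 222},
  {"dx": 0,"dy": 0,"dz": 0,"twist": 0,"hand": 215},
  {"dx": 0,"dy": 0,"dz": 0,"twist": 0,"hand": 200},
  {"dx": 0,"dy": 0,"dz": 0,"twist": 0,"hand": 150},
  {"dx": 0,"dy": 0,"dz": 0,"twist": 0,"hand": 100},
  {"dx": 0,"dy": 0,"dz": 0,"twist": 0,"hand": 100},
  {"dx": 0,"dy": 0,"dz": 0,"twist": 0,"hand": 100},
])

```text
t: 15.45
eef_pos: [596.3, 15.0, 210.1]
eef_rot: [[-0.978, 0.207, 0.0], [0.207, 0.978, -0.0], [-0.0, -0.0, -1.0]]
wrist_force: [-0.1, 0.0, 0.3]
grip_width: 52.2
grasp_force: 0.0
```

```bash
python3 mv.py 509 -261 240 -56.7; python3 mv.py 595.9 15 240;python3 - <<'E'
from h import *
S=camera('side');W=camera('wrist')
a=cv2.resize(S['img'][130:310,180:400],(489,400),interpolation=cv2.INTER_CUBIC);b=cv2.resize(W['img'][160:480,200:440],(300,400))
cv2.imwrite('pics/c2.png',np.hstack([a,b])[:,:,::-1])
E
```

```text
t 15.45 p [596.27  14.97 210.08] yaw 78.07399331972728 F [-0.12  0.04  0.33] w 52.23568150748849 d_tool [  28.36 -288.05  -29.91]
twist -45.22600668027272
t 15.45 p [596.27  14.97 210.08] yaw 78.07399331972728 F [-0.12  0.04  0.33] w 52.23568150748849 d_tool [  0.37  -0.05 -29.92]
```

View pics/c2.png

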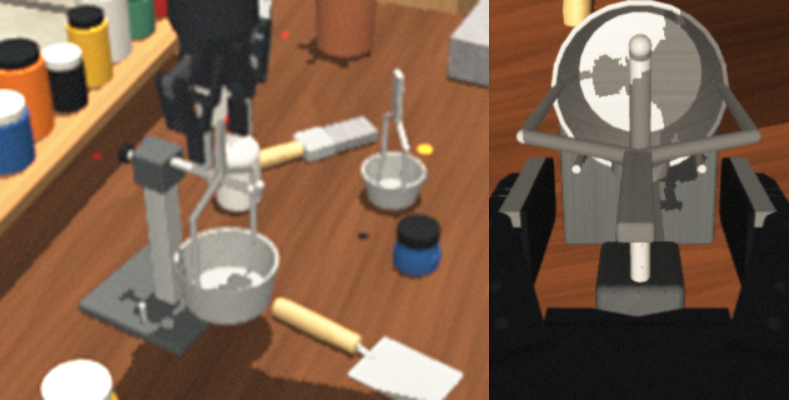

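Emit:
send_rows([
  {"dx": 0,"dy": 0,"dz": -15,"twist": 0,"hand": 100},
  {"dx": 0,"dy": 0,"dz": -35,"twist": 0,"hand": 100},
  {"dx": 0,"dy": 0,"dz": -40,"twist": 0,"hand": 0},
  {"dx": 4,"dy": -41,"dz": 0,"twist": 0,"hand": 0},
  {"dx": 4,"dy": -41,"dz": 0,"twist": 0,"hand": 0},
  {"dx": 4,"dy": -41,"dz": 0,"twist": 0,"hand": 0},
  {"dx": 4,"dy": -41,"dz": 0,"twist": 0,"hand": 0},
  {"dx": 4,"dy": -41,"dz": 0,"twist": 0,"hand": 0},
  {"dx": 4,"dy": -41,"dz": 0,"twist": 0,"hand": 0},
  {"dx": 4,"dy": -42,"dz": 0,"twist": 0,"hand": 0},
  {"dx": 0,"dy": 0,"dz": 10,"twist": -8.5,"hand": 0},
  {"dx": 0,"dy": 0,"dz": 10,"twist": -8.5,"hand": 0},
  {"dx": 0,"dy": 0,"dz": 10,"twist": -8.5,"hand": 0},
  {"dx": 0,"dy": 0,"dz": 0,"twist": -8.5,"hand": 0},
  {"dx": 0,"dy": 0,"dz": 0,"twist": -8.5,"hand": 0},
  {"dx": 0,"dy": 0,"dz": 0,"twist": -2.7,"hand": 0},
  {"dx": 0,"dy": 0,"dz": 0,"twist": 0,"hand": 0},
  {"dx": 0,"dy": 0,"dz": 0,"twist": 0,"hand": 0},
])

```text
t: 17.35
eef_pos: [509.4, -261.0, 270.1]
eef_rot: [[-0.837, -0.548, 0.0], [-0.548, 0.837, -0.0], [-0.0, -0.0, -1.0]]
wrist_force: [0.2, -0.7, -0.5]
grip_width: 85.3
grasp_force: 0.0
```

```bash
python3 mv.py 508.5 -261.5 127 -56.7
python3 - <<'E'
from h import *
s=observe();c=camera('wrist');print(proj(c,[[508.5,-261.5,161],[508.5,-261.5,112],[508.5,-261.5,36]],s))
cv2.imwrite('pics/w4.png',c['img'][60:480,170:470,::-1])
E
```

```text
t 17.35 p [ 509.35 -261.02  270.11] yaw 123.20278337723224 F [ 0.24 -0.75 -0.45] w 85.34027884954102 d_tool [  0.98   0.07 143.11]
twist -0.09721662276774623
[[318.98816848 234.14547776]
 [318.88706414 218.46019921]
 [318.78004484 201.8660512 ]]
```

View pics/w4.png

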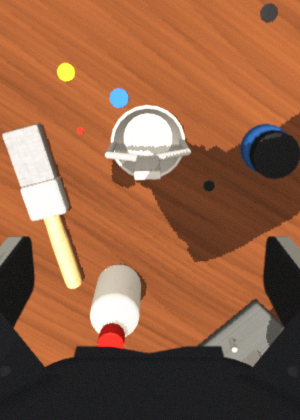

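The wrist view shows the medium lug top at full-frame (318,234), which matches the prediction, and the bail is turned about 2°. The bottle cap at (280,390) is only 110 mm high, below the fingers. I'll grasp it now.

Emit:
send_rows([
  {"dx": 1,"dy": 0,"dz": 30,"twist": -2,"hand": 0},
  {"dx": 0,"dy": 0,"dz": 40,"twist": 0,"hand": 0},
  {"dx": 0,"dy": 0,"dz": 40,"twist": 0,"hand": 60},
  {"dx": 0,"dy": 0,"dz": 33,"twist": 0,"hand": 120},
  {"dx": 0,"dy": 0,"dz": 0,"twist": 0,"hand": 180},
  {"dx": 0,"dy": 0,"dz": 0,"twist": 0,"hand": 255},
  {"dx": 0,"dy": 0,"dz": 0,"twist": 0,"hand": 255},
  {"dx": 0,"dy": 0,"dz": 0,"twist": 0,"hand": 255},
  {"dx": 0,"dy": 0,"dz": 0,"twist": 0,"hand": 255},
  {"dx": 0,"dy": 0,"dz": 0,"twist": 0,"hand": 255},
])

```text
t: 18.4
eef_pos: [510.0, -262.3, 129.1]
eef_rot: [[-0.816, -0.577, 0.003], [-0.577, 0.816, -0.002], [-0.002, -0.003, -1.0]]
wrist_force: [0.8, -0.8, 6.0]
grip_width: 17.0
grasp_force: 49.8
```

Emit:
send_rows([
  {"dx": 0,"dy": 0,"dz": -10,"twist": 0,"hand": 255},
  {"dx": 0,"dy": 0,"dz": -35,"twist": 0,"hand": 255},
  {"dx": 0,"dy": 0,"dz": -40,"twist": 0,"hand": 255},
  {"dx": 0,"dy": 0,"dz": -38,"twist": 8,"hand": 255},
  {"dx": 0,"dy": 0,"dz": 0,"twist": 8,"hand": 255},
  {"dx": 0,"dy": 0,"dz": 0,"twist": 8,"hand": 255},
  {"dx": 0,"dy": 0,"dz": 0,"twist": 8,"hand": 255},
  {"dx": 0,"dy": 0,"dz": 0,"twist": 8,"hand": 255},
  {"dx": 0,"dy": 0,"dz": 0,"twist": 7.2,"hand": 255},
  {"dx": 0,"dy": 0,"dz": 0,"twist": 0,"hand": 255},
])

```text
t: 19.4
eef_pos: [508.1, -261.4, 250.3]
eef_rot: [[-0.978, 0.207, -0.001], [0.207, 0.978, 0.0], [0.001, 0.0, -1.0]]
wrist_force: [-0.3, -0.4, -2.8]
grip_width: 16.5
grasp_force: 49.2
```

```bash
python3 mv.py 537.5 27.4 250 78.1
```

```text
t 19.4 p [ 508.1  -261.37  250.3 ] yaw 78.05613766306627 F [-0.27 -0.42 -2.78] w 16.546446296885193 d_tool [ 31.   288.6    0.38]
twist -0.043862336933727875
```

Emit:
send_rows([
  {"dx": 10,"dy": 15,"dz": 0,"twist": 0,"hand": 255},
  {"dx": 10,"dy": 30,"dz": 0,"twist": 0,"hand": 255},
  {"dx": 11,"dy": 40,"dz": 0,"twist": 0,"hand": 255},
  {"dx": 0,"dy": 45,"dz": 0,"twist": 0,"hand": 255},
  {"dx": 0,"dy": 45,"dz": 0,"twist": 0,"hand": 255},
  {"dx": 0,"dy": 40,"dz": 0,"twist": 0,"hand": 255},
  {"dx": 0,"dy": 35,"dz": 0,"twist": 0,"hand": 255},
  {"dx": 0,"dy": 25,"dz": 0,"twist": 0,"hand": 255},
  {"dx": 0,"dy": 13.6,"dz": 0,"twist": 0,"hand": 255},
  {"dx": 0,"dy": 0,"dz": 8,"twist": 0,"hand": 255},
  {"dx": 0,"dy": 0,"dz": 8,"twist": 0,"hand": 255},
  {"dx": 0,"dy": 0,"dz": 0,"twist": 0,"hand": 255},
  {"dx": 0,"dy": 0,"dz": 0,"twist": 0,"hand": 255},
])

```text
t: 20.7
eef_pos: [537.2, 26.1, 233.6]
eef_rot: [[-0.978, 0.208, -0.001], [0.208, 0.978, -0.0], [0.001, -0.001, -1.0]]
wrist_force: [0.6, -0.3, -2.0]
grip_width: 16.9
grasp_force: 49.3
```

```bash
python3 mv.py 584.6 17.4 234 78.1
```

```text
t 20.7 p [537.22  26.08 233.61] yaw 78.0046057820305 F [ 0.59 -0.29 -1.98] w 16.907819380643556 d_tool [-48.15   1.35  -0.44]
twist -0.0953942179694991
```

Emit:
send_rows([
  {"dx": -5,"dy": 0.4,"dz": 0,"twist": 0,"hand": 255},
  {"dx": -6,"dy": 0.4,"dz": 0,"twist": 0,"hand": 255},
  {"dx": -6,"dy": 0.5,"dz": 0,"twist": 0,"hand": 255},
  {"dx": -6,"dy": 0,"dz": 0,"twist": 0,"hand": 255},
  {"dx": -6,"dy": 0,"dz": 0,"twist": 0,"hand": 255},
  {"dx": -6,"dy": 0,"dz": 0,"twist": 0,"hand": 255},
  {"dx": -5,"dy": 0,"dz": 0,"twist": 0,"hand": 255},
  {"dx": -4,"dy": 0,"dz": 0,"twist": 0,"hand": 255},
  {"dx": 0,"dy": 0,"dz": 0,"twist": 0,"hand": 255},
  {"dx": 0,"dy": 0,"dz": 0,"twist": 0,"hand": 255},
])

```text
t: 21.7
eef_pos: [581.0, 19.4, 234.0]
eef_rot: [[-0.978, 0.207, -0.0], [0.207, 0.978, 0.0], [0.0, -0.0, -1.0]]
wrist_force: [-0.0, -0.2, -3.1]
grip_width: 16.8
grasp_force: 49.3
```

Emit:
send_rows([
  {"dx": -2,"dy": 0,"dz": 0,"twist": 0,"hand": 255},
  {"dx": -2,"dy": 0,"dz": 0,"twist": 0,"hand": 255},
  {"dx": 0,"dy": 0,"dz": 0,"twist": 0,"hand": 255},
])

```text
t: 22.0
eef_pos: [585.3, 18.5, 234.2]
eef_rot: [[-0.978, 0.207, 0.0], [0.207, 0.978, -0.0], [-0.0, 0.0, -1.0]]
wrist_force: [-0.1, -0.8, -2.7]
grip_width: 16.6
grasp_force: 49.3
```

Emit:
send_rows([
  {"dx": 0,"dy": -1,"dz": 3,"twist": 0,"hand": 255},
  {"dx": 0,"dy": 0,"dz": 3,"twist": 0,"hand": 255},
  {"dx": 0,"dy": 0,"dz": 3,"twist": 0,"hand": 255},
  {"dx": 0,"dy": 0,"dz": 3,"twist": 0,"hand": 255},
  {"dx": 0,"dy": 0,"dz": 0,"twist": 0,"hand": 255},
])

```text
t: 22.5
eef_pos: [584.4, 17.6, 221.4]
eef_rot: [[-0.978, 0.207, -0.001], [0.207, 0.978, -0.0], [0.001, -0.0, -1.0]]
wrist_force: [-0.0, -0.4, -2.2]
grip_width: 16.8
grasp_force: 49.3
```

Emit:
send_rows([
  {"dx": 0,"dy": 0,"dz": 1.5,"twist": 0,"hand": 255},
  {"dx": 0,"dy": 0,"dz": 1.5,"twist": 0,"hand": 255},
  {"dx": 0,"dy": 0,"dz": 0,"twist": 0,"hand": 255},
])

```text
t: 22.8
eef_pos: [584.7, 17.6, 218.9]
eef_rot: [[-0.978, 0.207, -0.0], [0.207, 0.978, 0.0], [0.0, -0.0, -1.0]]
wrist_force: [-0.4, -0.1, -2.6]
grip_width: 17.5
grasp_force: 49.3
```

Emit:
send_rows([
  {"dx": 0,"dy": 0,"dz": 1.5,"twist": 0,"hand": 255},
  {"dx": 0,"dy": 0,"dz": 1.5,"twist": 0,"hand": 255},
  {"dx": 0,"dy": 0,"dz": 0,"twist": 0,"hand": 255},
])

```text
t: 23.1
eef_pos: [584.7, 17.6, 215.8]
eef_rot: [[-0.978, 0.207, -0.0], [0.207, 0.978, -0.0], [0.0, -0.0, -1.0]]
wrist_force: [-0.8, 0.2, -2.1]
grip_width: 16.9
grasp_force: 49.3
```

Emit:
send_rows([
  {"dx": -1.2,"dy": 0,"dz": 1,"twist": 0,"hand": 255},
  {"dx": 0,"dy": 0,"dz": 1,"twist": 0,"hand": 255},
  {"dx": 0,"dy": 0,"dz": 1,"twist": 0,"hand": 255},
  {"dx": 0,"dy": 0,"dz": 0,"twist": 0,"hand": 255},
])

```text
t: 23.5
eef_pos: [585.9, 17.3, 212.9]
eef_rot: [[-0.978, 0.207, -0.0], [0.207, 0.978, 0.0], [0.0, -0.0, -1.0]]
wrist_force: [0.1, 0.1, -3.1]
grip_width: 17.3
grasp_force: 49.3
```

Emit:
send_rows([
  {"dx": 0,"dy": 0,"dz": 1,"twist": 0,"hand": 255},
  {"dx": 0,"dy": 0,"dz": 1,"twist": 0,"hand": 255},
  {"dx": 0,"dy": 0,"dz": 0,"twist": 0,"hand": 255},
])

```text
t: 23.8
eef_pos: [585.9, 17.4, 210.9]
eef_rot: [[-0.978, 0.207, -0.0], [0.207, 0.978, -0.0], [0.0, -0.0, -1.0]]
wrist_force: [0.8, 0.5, -3.5]
grip_width: 16.3
grasp_force: 49.3
```

Emit:
send_rows([
  {"dx": 0,"dy": 0,"dz": 1,"twist": 0,"hand": 255},
  {"dx": 0,"dy": 0,"dz": 0,"twist": 0,"hand": 255},
])

```text
t: 24.0
eef_pos: [586.1, 17.4, 210.2]
eef_rot: [[-0.978, 0.207, 0.0], [0.207, 0.978, 0.0], [-0.0, 0.0, -1.0]]
wrist_force: [-0.2, 0.4, -1.6]
grip_width: 16.6
grasp_force: 49.4
```

Emit:
send_rows([
  {"dx": -1,"dy": 0,"dz": 0,"twist": 0,"hand": 255},
  {"dx": 0,"dy": 0,"dz": 0,"twist": 0,"hand": 255},
])

```text
t: 24.2
eef_pos: [587.2, 17.2, 210.2]
eef_rot: [[-0.978, 0.207, 0.0], [0.207, 0.978, 0.0], [-0.0, 0.0, -1.0]]
wrist_force: [-0.6, 0.5, -1.8]
grip_width: 16.9
grasp_force: 49.4
```

Emit:
send_rows([
  {"dx": -1,"dy": 0,"dz": 0,"twist": 0,"hand": 255},
  {"dx": 0,"dy": 0,"dz": 0,"twist": 0,"hand": 255},
])

```text
t: 24.4
eef_pos: [588.1, 17.0, 210.1]
eef_rot: [[-0.978, 0.207, 0.0], [0.207, 0.978, 0.0], [-0.0, 0.0, -1.0]]
wrist_force: [-0.7, 1.1, -1.7]
grip_width: 16.5
grasp_force: 49.4
```

Emit:
send_rows([
  {"dx": -1,"dy": 0,"dz": 0,"twist": 0,"hand": 255},
  {"dx": 0,"dy": 0,"dz": 0,"twist": 0,"hand": 255},
])

```text
t: 24.6
eef_pos: [589.1, 16.7, 210.1]
eef_rot: [[-0.978, 0.207, 0.0], [0.207, 0.978, 0.0], [-0.0, 0.0, -1.0]]
wrist_force: [-0.4, 0.3, -2.9]
grip_width: 17.3
grasp_force: 49.4
```

Emit:
send_rows([
  {"dx": -1,"dy": 0,"dz": 0,"twist": 0,"hand": 255},
  {"dx": 0,"dy": 0,"dz": 0,"twist": 0,"hand": 255},
])

```text
t: 24.8
eef_pos: [590.1, 16.5, 210.1]
eef_rot: [[-0.978, 0.207, 0.0], [0.207, 0.978, 0.0], [-0.0, 0.0, -1.0]]
wrist_force: [0.7, 0.4, -2.2]
grip_width: 16.8
grasp_force: 49.4
```

Emit:
send_rows([
  {"dx": -1,"dy": 0,"dz": 0,"twist": 0,"hand": 255},
  {"dx": 0,"dy": 0,"dz": 0,"twist": 0,"hand": 255},
])

```text
t: 25.0
eef_pos: [590.7, 16.4, 210.1]
eef_rot: [[-0.978, 0.207, -0.0], [0.207, 0.978, 0.0], [0.0, 0.0, -1.0]]
wrist_force: [-1.2, 0.7, -0.7]
grip_width: 17.1
grasp_force: 49.6
```

Emit:
send_rows([
  {"dx": -1,"dy": 0,"dz": 0,"twist": 0,"hand": 255},
  {"dx": 0,"dy": 0,"dz": 0,"twist": 0,"hand": 255},
])

```text
t: 25.2
eef_pos: [590.9, 16.3, 210.1]
eef_rot: [[-0.978, 0.206, -0.002], [0.206, 0.978, 0.001], [0.002, 0.0, -1.0]]
wrist_force: [-4.8, 2.4, 1.1]
grip_width: 16.9
grasp_force: 49.8
```

Emit:
send_rows([
  {"dx": -1,"dy": 0,"dz": 0,"twist": 0,"hand": 255},
  {"dx": 0,"dy": 0,"dz": 0,"twist": 0,"hand": 255},
])

```text
t: 25.4
eef_pos: [591.1, 16.3, 210.0]
eef_rot: [[-0.978, 0.206, -0.003], [0.206, 0.978, 0.001], [0.003, 0.0, -1.0]]
wrist_force: [-7.4, 1.8, 3.9]
grip_width: 16.8
grasp_force: 50.0
```

Emit:
send_rows([
  {"dx": 2,"dy": 0,"dz": 0.2,"twist": 0,"hand": 255},
  {"dx": 0,"dy": 0,"dz": 0,"twist": 0,"hand": 255},
  {"dx": 0,"dy": 0,"dz": 0,"twist": 0,"hand": 255},
])

```text
t: 25.7
eef_pos: [590.7, 16.4, 210.0]
eef_rot: [[-0.978, 0.207, -0.0], [0.207, 0.978, 0.0], [0.0, 0.0, -1.0]]
wrist_force: [-2.9, 1.4, 1.1]
grip_width: 16.9
grasp_force: 49.6
```

Emit:
send_rows([
  {"dx": 0.5,"dy": 0,"dz": 0,"twist": 0,"hand": 200},
  {"dx": 0,"dy": 0,"dz": 0,"twist": 0,"hand": 190},
  {"dx": 0,"dy": 0,"dz": 0,"twist": 0,"hand": 175},
  {"dx": 0,"dy": 0,"dz": 0,"twist": 0,"hand": 130},
  {"dx": 0,"dy": 0,"dz": 0,"twist": 0,"hand": 100},
  {"dx": 0,"dy": 0,"dz": 0,"twist": 0,"hand": 100},
  {"dx": 0,"dy": 0,"dz": 0,"twist": 0,"hand": 100},
])

```text
t: 26.4
eef_pos: [590.4, 16.4, 209.9]
eef_rot: [[-0.978, 0.207, 0.0], [0.207, 0.978, -0.0], [-0.0, -0.0, -1.0]]
wrist_force: [-0.4, 0.2, -0.7]
grip_width: 52.1
grasp_force: 0.0
```

```bash
python3 mv.py 423.5 289 300 91.7
python3 - <<'E'
from h import *
# numeric check: tall hung pails vs expected points in side view
S=camera('side');s=observe();W=camera('wrist');save(W,'w5');save(S,'s5')
print(proj(S,[[596.3,15,241],[590.4,16.2,241]]),proj(W,[[596.3,15,241],[590.4,16.2,241]],s))
E
```

```text
t 26.4 p [590.44  16.37 209.91] yaw 78.074901605594 F [-0.44  0.25 -0.67] w 52.08249874912236 d_tool [219.67 232.25 -90.11]
twist -13.62509839440601
[[277.49388511 185.04030382]
 [280.0541554  185.89348373]] [[319.37044141 363.21376551]
 [319.25450448 346.80018656]]
```

Emit:
send_rows([
  {"dx": 0,"dy": 0,"dz": -15,"twist": 0,"hand": 100},
  {"dx": 0,"dy": 0,"dz": -35,"twist": 0,"hand": 100},
  {"dx": 0,"dy": 0,"dz": -30,"twist": 0,"hand": 0},
  {"dx": 31,"dy": 33,"dz": 0,"twist": 0,"hand": 0},
  {"dx": 31,"dy": 33,"dz": 0,"twist": 0,"hand": 0},
  {"dx": 31,"dy": 33,"dz": 0,"twist": 0,"hand": 0},
  {"dx": 31,"dy": 33,"dz": 0,"twist": 0,"hand": 0},
  {"dx": 31,"dy": 33,"dz": 0,"twist": 0,"hand": 0},
  {"dx": 31,"dy": 33,"dz": 0,"twist": 0,"hand": 0},
  {"dx": 33,"dy": 34,"dz": 0,"twist": 0,"hand": 0},
  {"dx": 0,"dy": 0,"dz": 0,"twist": -7,"hand": 0},
  {"dx": 0,"dy": 0,"dz": 10,"twist": -6.6,"hand": 0},
  {"dx": 0,"dy": 0,"dz": 10,"twist": 0,"hand": 0},
  {"dx": 0,"dy": 0,"dz": 0,"twist": 0,"hand": 0},
  {"dx": 0,"dy": 0,"dz": 0,"twist": 0,"hand": 0},
])

```text
t: 28.0
eef_pos: [424.0, 288.2, 269.7]
eef_rot: [[-1.0, -0.027, -0.001], [-0.027, 1.0, -0.0], [0.001, -0.0, -1.0]]
wrist_force: [-0.4, 0.2, -0.5]
grip_width: 85.2
grasp_force: 0.0
```

```bash
python3 mv.py 423.5 289 101 91.7
python3 - <<'E'
from h import *
np.set_printoptions(precision=1,suppress=True)
s=observe();c=camera('wrist');save(c,'w6')
print(proj(c,[[423.5,289,135],[423.5,289,86],[423.5,289,30]],s))
hsv=cv2.cvtColor(c['img'],cv2.COLOR_RGB2HSV);m=((hsv[...,1]<60)&(hsv[...,2]>70)).astype(np.uint8)
u,v=320,225
sub=m[v-70:v+50,u-60:u+60]
n,l,st,ce=cv2.connectedComponentsWithStats(sub)
for i in range(1,n):
    if st[i,4]>60: print(st[i],ce[i]+[u-60,v-70])
g=c['img'][v-64:v+40:3,u-56:u+56:2].astype(int)
for r in g: print(''.join('.' if p.max()-p.min()>45 else '%d'%min(9,p.sum()/3/26) for p in r))
E
```

```text
t 28.0 p [424.02 288.18 269.67] yaw 91.52949949037122 F [-0.41  0.22 -0.5 ] w 85.15131694541537 d_tool [  0.39   0.9  168.67]
twist -0.1705005096287806
[[320.1 225.8]
 [319.9 212.5]
 [319.6 201.4]]
[ 69   0  28   8 113] [339.2 157.1]
[  36   24   51   54 1994] [321.1 205.4]
........................................................
...................................................1....
..................................................1...11
........................................................
........................................................
........................................................
...........................676432.......................
.......................999876788983.....................
.....................9963588998744554...................
....................963599999999984345..................
...................953699999999999953452................
..................9534999999999999984345................
..................73335568888986555533352...............
.................333345555555555555533354...............
................45433355555
[... 469 characters left out ...]
..1.............
........................44455555555554....1111..11.1.111
....................................3...................
........................................................
........................................................
........................................................
........................................................
........................................................
........................................................
........................................................
........................................................
........................................................
........................................................
```

Emit:
send_rows([
  {"dx": 0,"dy": 1,"dz": 30,"twist": 5,"hand": 0},
  {"dx": 0,"dy": 0,"dz": 40,"twist": 0,"hand": 0},
  {"dx": 0,"dy": 0,"dz": 40,"twist": 0,"hand": 30},
  {"dx": 0,"dy": 0,"dz": 35,"twist": 0,"hand": 60},
  {"dx": 0,"dy": 0,"dz": 23,"twist": 0,"hand": 120},
  {"dx": 0,"dy": 0,"dz": 0,"twist": 0,"hand": 255},
  {"dx": 0,"dy": 0,"dz": 0,"twist": 0,"hand": 255},
  {"dx": 0,"dy": 0,"dz": 0,"twist": 0,"hand": 255},
  {"dx": 0,"dy": 0,"dz": 0,"twist": 0,"hand": 255},
  {"dx": 0,"dy": 0,"dz": 0,"twist": 0,"hand": 255},
])

```text
t: 29.05
eef_pos: [424.7, 290.1, 103.0]
eef_rot: [[-0.998, 0.058, 0.002], [0.058, 0.998, 0.001], [-0.001, 0.001, -1.0]]
wrist_force: [0.4, -0.2, -1.8]
grip_width: 24.9
grasp_force: 49.1
```

Emit:
send_rows([
  {"dx": 0,"dy": 0,"dz": -10,"twist": 0,"hand": 255},
  {"dx": 0,"dy": 0,"dz": -35,"twist": 0,"hand": 255},
  {"dx": 0,"dy": 0,"dz": -40,"twist": 0,"hand": 255},
  {"dx": 0,"dy": 0,"dz": -35,"twist": 4.3,"hand": 255},
  {"dx": 0,"dy": 0,"dz": -11,"twist": 4.3,"hand": 255},
  {"dx": 0,"dy": 0,"dz": 0,"twist": 0,"hand": 255},
  {"dx": 0,"dy": 0,"dz": 0,"twist": 0,"hand": 255},
])

```text
t: 29.75
eef_pos: [423.9, 289.6, 233.0]
eef_rot: [[-0.979, 0.205, 0.0], [0.205, 0.979, 0.0], [-0.0, 0.0, -1.0]]
wrist_force: [-0.2, -0.3, -2.5]
grip_width: 25.4
grasp_force: 49.5
```

```bash
python3 mv.py 532 27.8 234 78.1
```

```text
t 29.75 p [423.9  289.59 233.  ] yaw 78.17822309746968 F [-0.16 -0.29 -2.52] w 25.368862434109417 d_tool [-159.44 -234.09   -1.02]
twist 0.0782230974696887
```

Emit:
send_rows([
  {"dx": -12,"dy": -15,"dz": 0,"twist": 0,"hand": 255},
  {"dx": -20,"dy": -29,"dz": 0,"twist": 0,"hand": 255},
  {"dx": -25,"dy": -36,"dz": 0,"twist": 0,"hand": 255},
  {"dx": -25,"dy": -36,"dz": 0,"twist": 0,"hand": 255},
  {"dx": -25,"dy": -36,"dz": 0,"twist": 0,"hand": 255},
  {"dx": -25,"dy": -36,"dz": 0,"twist": 0,"hand": 255},
  {"dx": -17,"dy": -26,"dz": 0,"twist": 0,"hand": 255},
  {"dx": -10,"dy": -20,"dz": 0,"twist": 0,"hand": 255},
  {"dx": 0,"dy": 0,"dz": 0,"twist": 0,"hand": 255},
  {"dx": 0,"dy": 0,"dz": 0,"twist": 0,"hand": 255},
  {"dx": 0,"dy": 0,"dz": 0,"twist": 0,"hand": 255},
])

```text
t: 30.85
eef_pos: [530.5, 28.6, 232.1]
eef_rot: [[-0.979, 0.205, -0.002], [0.205, 0.979, 0.0], [0.002, -0.0, -1.0]]
wrist_force: [-0.9, 0.3, -2.1]
grip_width: 24.7
grasp_force: 49.7
```

```bash
python3 mv.py 580.1 18.4 234 78.1
```

```text
t 30.85 p [530.49  28.57 232.12] yaw 78.15159088725191 F [-0.88  0.31 -2.06] w 24.734557003649478 d_tool [-50.64   0.23  -1.96]
twist 0.05159088725191907
```

Emit:
send_rows([
  {"dx": -5,"dy": 0.2,"dz": 0,"twist": 0,"hand": 255},
  {"dx": -6,"dy": 0,"dz": 0,"twist": 0,"hand": 255},
  {"dx": -6,"dy": 0,"dz": 0,"twist": 0,"hand": 255},
  {"dx": -6,"dy": 0,"dz": 0,"twist": 0,"hand": 255},
  {"dx": -6,"dy": 0,"dz": 0,"twist": 0,"hand": 255},
  {"dx": -6,"dy": 0,"dz": 0,"twist": 0,"hand": 255},
  {"dx": -6,"dy": 0,"dz": 0,"twist": 0,"hand": 255},
  {"dx": -5,"dy": 0,"dz": 0,"twist": 0,"hand": 255},
  {"dx": 0,"dy": 0,"dz": 0,"twist": 0,"hand": 255},
  {"dx": 0,"dy": 0,"dz": 0,"twist": 0,"hand": 255},
])

```text
t: 31.85
eef_pos: [576.2, 18.5, 232.8]
eef_rot: [[-0.978, 0.207, -0.0], [0.207, 0.978, 0.0], [0.0, -0.0, -1.0]]
wrist_force: [-1.4, 0.5, -1.3]
grip_width: 25.1
grasp_force: 49.7
```

Emit:
send_rows([
  {"dx": -2,"dy": 0,"dz": 0,"twist": 0,"hand": 255},
  {"dx": -1.5,"dy": 0,"dz": 0,"twist": 0,"hand": 255},
  {"dx": 0,"dy": 0,"dz": 0,"twist": 0,"hand": 255},
  {"dx": 0,"dy": 0,"dz": 0,"twist": 0,"hand": 255},
])

```text
t: 32.25
eef_pos: [579.7, 17.8, 233.0]
eef_rot: [[-0.978, 0.207, 0.0], [0.207, 0.978, 0.0], [-0.0, 0.0, -1.0]]
wrist_force: [-0.0, -0.5, -2.1]
grip_width: 25.1
grasp_force: 49.7
```

Emit:
send_rows([
  {"dx": 0,"dy": 0.5,"dz": 3,"twist": 0,"hand": 255},
  {"dx": 0,"dy": 0,"dz": 3,"twist": 0,"hand": 255},
  {"dx": 0,"dy": 0,"dz": 3,"twist": 0,"hand": 255},
  {"dx": 0,"dy": 0,"dz": 2,"twist": 0,"hand": 255},
  {"dx": 0,"dy": 0,"dz": 0,"twist": 0,"hand": 255},
])

```text
t: 32.75
eef_pos: [579.5, 18.3, 221.4]
eef_rot: [[-0.978, 0.207, -0.001], [0.207, 0.978, -0.0], [0.001, -0.0, -1.0]]
wrist_force: [-0.5, 0.7, -1.4]
grip_width: 25.1
grasp_force: 49.7
```

Emit:
send_rows([
  {"dx": 0,"dy": 0,"dz": 1.5,"twist": 0,"hand": 255},
  {"dx": 0,"dy": 0,"dz": 1.5,"twist": 0,"hand": 255},
  {"dx": 0,"dy": 0,"dz": 0,"twist": 0,"hand": 255},
])

```text
t: 33.05
eef_pos: [579.7, 18.3, 218.7]
eef_rot: [[-0.978, 0.207, -0.0], [0.207, 0.978, 0.0], [0.0, -0.0, -1.0]]
wrist_force: [-0.2, 0.1, -2.0]
grip_width: 24.8
grasp_force: 49.7
```

Emit:
send_rows([
  {"dx": 0,"dy": 0,"dz": 1.5,"twist": 0,"hand": 255},
  {"dx": 0,"dy": 0,"dz": 1.5,"twist": 0,"hand": 255},
  {"dx": 0,"dy": 0,"dz": 0,"twist": 0,"hand": 255},
])

```text
t: 33.35
eef_pos: [579.7, 18.3, 215.7]
eef_rot: [[-0.978, 0.207, -0.0], [0.207, 0.978, -0.0], [0.0, -0.0, -1.0]]
wrist_force: [0.2, -0.6, -2.0]
grip_width: 25.0
grasp_force: 49.7
```

Emit:
send_rows([
  {"dx": 0,"dy": 0,"dz": 1.5,"twist": 0,"hand": 255},
  {"dx": 0,"dy": 0,"dz": 1.5,"twist": 0,"hand": 255},
  {"dx": 0,"dy": 0,"dz": 0,"twist": 0,"hand": 255},
])

```text
t: 33.65
eef_pos: [579.7, 18.3, 212.6]
eef_rot: [[-0.978, 0.207, -0.0], [0.207, 0.978, 0.0], [0.0, -0.0, -1.0]]
wrist_force: [0.2, 0.5, -1.2]
grip_width: 25.1
grasp_force: 49.7
```

Emit:
send_rows([
  {"dx": 0,"dy": 0,"dz": 1,"twist": 0,"hand": 255},
  {"dx": 0,"dy": 0,"dz": 0,"twist": 0,"hand": 255},
])

```text
t: 33.85
eef_pos: [579.8, 18.3, 211.8]
eef_rot: [[-0.978, 0.207, -0.0], [0.207, 0.978, 0.0], [0.0, -0.0, -1.0]]
wrist_force: [0.3, -0.3, -2.1]
grip_width: 24.8
grasp_force: 49.7
```

Emit:
send_rows([
  {"dx": 0,"dy": 0,"dz": 1,"twist": 0,"hand": 255},
  {"dx": 0,"dy": 0,"dz": 0,"twist": 0,"hand": 255},
])

```text
t: 34.05
eef_pos: [580.0, 18.4, 211.0]
eef_rot: [[-0.978, 0.207, 0.0], [0.207, 0.978, 0.0], [-0.0, 0.0, -1.0]]
wrist_force: [0.4, 0.0, -1.8]
grip_width: 25.0
grasp_force: 49.8
```

Emit:
send_rows([
  {"dx": 0,"dy": 0,"dz": 0.7,"twist": 0,"hand": 255},
  {"dx": 0,"dy": 0,"dz": 0,"twist": 0,"hand": 255},
])

```text
t: 34.25
eef_pos: [580.1, 18.6, 210.5]
eef_rot: [[-0.978, 0.207, 0.001], [0.207, 0.978, 0.001], [-0.0, 0.001, -1.0]]
wrist_force: [-0.1, 1.2, 0.9]
grip_width: 24.5
grasp_force: 49.9
```

Emit:
send_rows([
  {"dx": 0,"dy": 0,"dz": 0.5,"twist": 0,"hand": 255},
  {"dx": 0,"dy": 0,"dz": 0,"twist": 0,"hand": 255},
])

```text
t: 34.45
eef_pos: [580.2, 18.6, 210.2]
eef_rot: [[-0.978, 0.206, 0.001], [0.206, 0.978, 0.001], [-0.001, 0.001, -1.0]]
wrist_force: [0.1, 1.7, 2.7]
grip_width: 24.9
grasp_force: 50.2
```

Emit:
send_rows([
  {"dx": 0,"dy": 0.7,"dz": -0.5,"twist": 0,"hand": 255},
  {"dx": 0,"dy": 0.8,"dz": 0,"twist": 0,"hand": 255},
  {"dx": 0,"dy": 0,"dz": 0,"twist": 0,"hand": 255},
])

```text
t: 34.75
eef_pos: [580.1, 19.1, 210.2]
eef_rot: [[-0.978, 0.207, -0.0], [0.207, 0.978, -0.001], [-0.0, -0.001, -1.0]]
wrist_force: [0.3, -2.7, 1.2]
grip_width: 25.1
grasp_force: 50.0
```

Emit:
send_rows([
  {"dx": 0,"dy": 0,"dz": 0.5,"twist": 0,"hand": 255},
  {"dx": 0,"dy": 0,"dz": 0,"twist": 0,"hand": 255},
])

```text
t: 34.95
eef_pos: [580.2, 19.2, 210.0]
eef_rot: [[-0.978, 0.207, 0.0], [0.207, 0.978, -0.001], [-0.001, -0.001, -1.0]]
wrist_force: [-0.8, -2.6, 4.0]
grip_width: 24.9
grasp_force: 50.2
```

Emit:
send_rows([
  {"dx": 0,"dy": -0.7,"dz": -0.8,"twist": 0,"hand": 255},
  {"dx": 0,"dy": 0,"dz": 0,"twist": 0,"hand": 255},
])

```text
t: 35.15
eef_pos: [580.0, 19.1, 210.3]
eef_rot: [[-0.978, 0.207, -0.0], [0.207, 0.978, 0.0], [0.0, 0.0, -1.0]]
wrist_force: [0.9, -0.6, 0.8]
grip_width: 24.6
grasp_force: 49.7
```

Emit:
send_rows([
  {"dx": -1,"dy": 0,"dz": 0,"twist": 0,"hand": 255},
  {"dx": 0,"dy": 0,"dz": 0,"twist": 0,"hand": 255},
])

```text
t: 35.35
eef_pos: [580.4, 19.1, 210.2]
eef_rot: [[-0.978, 0.207, -0.001], [0.207, 0.978, 0.0], [0.001, 0.0, -1.0]]
wrist_force: [-1.4, -1.0, 0.3]
grip_width: 24.9
grasp_force: 50.0
```

Emit:
send_rows([
  {"dx": -1,"dy": 0,"dz": 0,"twist": 0,"hand": 255},
  {"dx": 0,"dy": 0,"dz": 0,"twist": 0,"hand": 255},
])

```text
t: 35.55
eef_pos: [581.6, 18.8, 210.2]
eef_rot: [[-0.978, 0.207, -0.001], [0.207, 0.978, 0.0], [0.001, -0.0, -1.0]]
wrist_force: [-2.1, -0.7, 0.8]
grip_width: 24.9
grasp_force: 50.0
```

Emit:
send_rows([
  {"dx": -1,"dy": 0,"dz": 0,"twist": 0,"hand": 255},
  {"dx": 0,"dy": 0,"dz": 0,"twist": 0,"hand": 255},
])

```text
t: 35.75
eef_pos: [583.1, 18.5, 210.3]
eef_rot: [[-0.978, 0.207, 0.0], [0.207, 0.978, -0.0], [-0.0, -0.0, -1.0]]
wrist_force: [-0.7, -0.3, -1.7]
grip_width: 25.0
grasp_force: 49.9
```

Emit:
send_rows([
  {"dx": -1,"dy": 0,"dz": 0,"twist": 0,"hand": 255},
  {"dx": 0,"dy": 0,"dz": 0,"twist": 0,"hand": 255},
])

```text
t: 35.95
eef_pos: [583.9, 18.3, 210.4]
eef_rot: [[-0.978, 0.207, -0.0], [0.207, 0.978, 0.0], [0.0, 0.0, -1.0]]
wrist_force: [-0.3, -0.4, 0.5]
grip_width: 24.9
grasp_force: 49.9
```

Emit:
send_rows([
  {"dx": -1,"dy": 0,"dz": 0,"twist": 0,"hand": 255},
  {"dx": 0,"dy": 0,"dz": 0,"twist": 0,"hand": 255},
])

```text
t: 36.15
eef_pos: [584.2, 18.3, 210.4]
eef_rot: [[-0.978, 0.206, -0.001], [0.206, 0.978, 0.001], [0.001, 0.0, -1.0]]
wrist_force: [-4.2, 0.6, 1.2]
grip_width: 25.1
grasp_force: 50.1
```

Emit:
send_rows([
  {"dx": -1,"dy": 0,"dz": 0,"twist": 0,"hand": 255},
  {"dx": 0,"dy": 0,"dz": 0,"twist": 0,"hand": 255},
])

```text
t: 36.35
eef_pos: [584.5, 18.2, 210.3]
eef_rot: [[-0.978, 0.206, -0.003], [0.206, 0.978, 0.001], [0.003, 0.0, -1.0]]
wrist_force: [-6.7, -0.8, 2.5]
grip_width: 24.8
grasp_force: 50.2
```

Emit:
send_rows([
  {"dx": 2,"dy": 0,"dz": 0.2,"twist": 0,"hand": 255},
  {"dx": 0,"dy": 0,"dz": 0,"twist": 0,"hand": 255},
  {"dx": 0,"dy": 0,"dz": 0,"twist": 0,"hand": 255},
])

```text
t: 36.65
eef_pos: [584.1, 18.3, 210.3]
eef_rot: [[-0.978, 0.207, 0.0], [0.207, 0.978, 0.0], [-0.0, 0.0, -1.0]]
wrist_force: [-2.7, -0.3, 0.7]
grip_width: 24.9
grasp_force: 49.8
```

Emit:
send_rows([
  {"dx": 0.5,"dy": 0,"dz": 0,"twist": 0,"hand": 178},
  {"dx": 0,"dy": 0,"dz": 0,"twist": 0,"hand": 165},
  {"dx": 0,"dy": 0,"dz": 0,"twist": 0,"hand": 150},
  {"dx": 0,"dy": 0,"dz": 0,"twist": 0,"hand": 110},
  {"dx": 0,"dy": 0,"dz": 0,"twist": 0,"hand": 80},
  {"dx": 0,"dy": 0,"dz": 0,"twist": 0,"hand": 80},
  {"dx": 0,"dy": 0,"dz": 0,"twist": 0,"hand": 80},
  {"dx": 0,"dy": 0,"dz": -8,"twist": 0,"hand": 80},
  {"dx": 0,"dy": 0,"dz": -20,"twist": 0,"hand": 80},
  {"dx": 0,"dy": 0,"dz": -35,"twist": 0,"hand": 80},
  {"dx": 0,"dy": 0,"dz": -35,"twist": 0,"hand": 80},
  {"dx": 0,"dy": 0,"dz": 0,"twist": 0,"hand": 80},
  {"dx": 0,"dy": 0,"dz": 0,"twist": 0,"hand": 80},
  {"dx": 0,"dy": 0,"dz": 0,"twist": 0,"hand": 80},
  {"dx": 0,"dy": 0,"dz": 0,"twist": 0,"hand": 80},
  {"dx": 0,"dy": 0,"dz": 0,"twist": 0,"hand": 80},
])

```text
t: 38.25
eef_pos: [582.8, 18.4, 307.2]
eef_rot: [[-0.978, 0.207, -0.002], [0.207, 0.978, -0.0], [0.002, -0.0, -1.0]]
wrist_force: [-0.1, -0.2, -0.5]
grip_width: 58.4
grasp_force: 0.0
```

Run:
```python
from h import *
np.set_printoptions(precision=1,suppress=True)
s=observe();c=camera('wrist')
P=[[596.2,15,241],[590.3,16.2,241],[584.4,17.4,241],[584.4,17.4,186.5-50],[575,19,182]]
q=proj(c,P,s);print(s['eef_pos'],s['wrist_force'],q)
u,v=q[2].astype(int)
g=c['img'][v-110:v+50:4,u-60:u+60:2].astype(int)
for r in g: print(''.join('.' if p.max()-p.min()>45 else '%d'%min(9,p.sum()/3/26) for p in r))
```

```text
[582.8  18.4 307.2] [-0.1 -0.2 -0.5] [[318.2 277.7]
 [318.1 267.8]
 [318.1 257.7]
 [318.1 218.5]
 [317.6 218.9]]
...........99...............................................
...........99...............................................
...........99...............................................
...........9................................................
...........9................................................
...........9................................................
...........9............9999999999999998....................
...........9.......99985444445444443344469995...............
................99854447999677787666666543358994............
.............9994334799999988876788666667665333565..........
............9844349999744445444443333337998665333465........
..........99533489964445999669998666654333356664333562......
.........9944369944446979999899997666776433335665333465.....
........984448964445889974455787645436566643334664333364....
.......99444994444699943466689999766653356643333664333463...
.......94447954444865335666689999766666433664433365333356...
......99445
[... 752 characters left out ...]
6666666666666679975555554....
......55655555555699975555665555555556556699973234555554....
......45555443455555678666666666666666668743222334435554....
......45559975555555565666666666666666522322223237996554....
......45557865555555555556666666654442222222222225765554....
......35555555555555555556666666654442223222332234555554....
.......5555555555555555554446999864445532235555555555553....
.......5555555555555555554446999964445532255555555555553....
.......555555555555555555444699996444453223555555555555.....
.......555555555555555555444699996444322222335555555555.....
.......555555555555555554444699996444433333445555555555.....
.......555555555555555554444699996444455555555555555555.....
```

The wrist image shows three nested, concentric rims and the lugs stacked in a row over the rod, all released, so I'm handing in.

```bash
python3 -c "
from bench import close_job
print(close_job())"
```

```text
the job is handed in; nothing more can be done
None
```

The three pails hang nested on the hook, large against the collar, then medium, then small, each felt home and released. The job was handed in after about 38 s of robot time, but the bench returned no verdict.

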